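# Tamp the ballast bars level

## Robot

A 6-joint arm with a two-finger parallel gripper is mounted at the origin on the work surface. World frame = base frame: x ahead of the robot, y to its left, z up, the work surface at z = 0. Lengths are in mm, angles in degrees, forces in N, time in s.
With the tool pointing down it reaches from about 350 to 950 mm from the base axis. Payload 17.4 kg.
Tool frame: the origin (TCP) lies where the fingers leave the gripper's body, on its centre line; the fingertips stand 84 mm ahead of it and the grasp point (between the pads) lies 65 mm ahead of it; z points along the fingers, y is the direction in which the jaws open and shut (so a half turn about z gives the same grasp; the last joint's range is limited). The gripper opens to 93 mm and grips with 3 to 60 N. Pads are 15 mm wide; open, the fingers measure 128 mm over their backs; the gripper's body (75 mm by 188 mm) begins 65 mm behind the grasp point.
Start: joints at [65.73, 6.646, 82.598, -0, 90.757, -2.166], TCP at [254.011, 625.389, 302.746] pointing down, gripper open.
Joint ranges: [-162.19, 162.19], [-47.58, 125.68], [4.15, 143.07], [-65.23, 245.23], [0.69, 171.88], [-170.13, 170.13]. Speed limits (degrees/s): [108.29, 108.29, 127.2, 180, 180, 180].

## Interface

Orientations are given as [roll, pitch, yaw] about the fixed x, y, z axes, in that order (R = Rz(yaw) Ry(pitch) Rx(roll)).
In Python, from rig import robot gives the robot as it stands.
- The arm moves only by the shell command python3 -m pendant 'ROWS' [FORCE]. ROWS is JSON, a list of rows, each a list of 3 entries, a list of its own where there are three numbers: the shift along the tool's x, y, z in cm, then the turn, a rotation vector about the tool's x, y, z in degrees, then the opening, from -1 (shut) to 1 (fully open), so that 0 is half open. A call has 1 to 12 rows; each row shifts and turns the pose as measured when the row begins, along the tool's axes as they then stand; what a row does not reach is not made up. A row lasts 1/12 s, in which the tool goes at most 41.7 mm and 7.16 degrees, less where a joint would pass 70% of its speed; a pose out of reach is approached as far as the arm can. A call is refused whole if a number of a shift passes 4.17 or a number of a turn 7.16, either way. A call with a gripper value outside its range is refused whole. The fingers move at their own pace and stop on an object; FORCE is the grip in N (left out, the last holds). Time passes only in rows, so rows that do not move let the fingers close. It gives the time, the measured TCP pose, the force and the opening at its end, in the units of the state.
- robot.read_state(): the state, without advancing time (a new reading comes with each control period).
- robot.snapshot(name): name is "scene" or "top"; returns the picture (400x640x3 uint8, red, green, blue); there is no depth.
- robot.camera_model(name): a dict with "fx", "fy", "cx", "cy" (pixels), "R" (3x3) and "t" (3): a world point X has camera coordinates R X + t. Camera axes: x right, y down, z forward; pixel columns grow to the right and rows downward; lengths in mm; the calibration is good to about 2 mm. A picture is of the moment at which its call begins. camera_model takes no time and is no camera call.
- robot.sign_off(): hands the job in, once; it reports no verdict.
The state is a dict: "time_s": time; "joints": joint angles; "qvel": joint speeds; "joint_efforts": joint torques, N m; "tcp_pos": TCP position; "tool_rot": TCP orientation; "wrist_force": force on the tool from outside, world axes, zero at the start; "wrist_torque": the same for the moment, N m; "grip_width": finger opening in mm.
Only numpy, scipy, OpenCV 4.12 (cv2) and the standard library are available. Lean on these libraries where they do the work, as an engineer would, in place of code of your own. Each camera call takes 0.05 s, during which the arm holds its last target.

## Task

In each of the three lanes of the steel ballast tray the middle bar offcut rides up on its neighbours, and the cover will not go on. With the flat tamper, one lane after the other from right to left as seen from the robot, slowly press the middle bar down level and bed it on the tray floor with a steady push of about 15 N for half a second (never over 30 N, and never with the gripper itself). Then stand the tamper upright in its wooden rest and let go, with all nine bars level and the jar, die and block left alone.

Things in the scene. Friction and masses are not known exactly. Their poses are not given: they have to be found in the camera images.
- tray: Dark steel tray screwed to the bench, 110 (x) x 145 (y) mm outside, rim 36 mm above the bench, walls 5 mm, 20 mm screw flanges at its x ends. Two thin dividers (tops 23 mm above the bench) make three lanes along the tray's x, 43 mm wide and 100 mm long, centred at tray y = -46, 0 and +46 mm, three bars in each. Origin: centre of the underside, on the bench; z up.
- tray_floor (a point): Centre of the tray's inner floor, 5 mm above the bench; axes as the tray. A bar lying flat on the floor has its middle 13 mm and its top 26 mm above this point, 5 mm below the rim. Each lane has room for its three bars side by side.
- bar_a1: Loose offcut of smooth hexagonal steel bar, 26 mm across flats, 30 mm over corners, 40 mm long, 180 g. Origin: middle of the bar; y along the bar (across the lane), z up. Right-hand lane (tray y = -46 mm). Lies flat, towards tray -x; slides along the lane when pushed.
- bar_a2: Loose offcut of smooth hexagonal steel bar, 26 mm across flats, 30 mm over corners, 40 mm long, 180 g. Origin: middle of the bar; y along the bar (across the lane), z up. Right-hand lane (tray y = -46 mm). Middle bar: starts wedged up on the other two, 4 to 10 mm higher. Pressed down it resists with up to about 12 N, then pushes them apart, stops hard on the floor and stays.
- bar_a3: Loose offcut of smooth hexagonal steel bar, 26 mm across flats, 30 mm over corners, 40 mm long, 180 g. Origin: middle of the bar; y along the bar (across the lane), z up. Right-hand lane (tray y = -46 mm). Lies flat, towards tray +x; slides along the lane when pushed.
- bar_b1: Loose offcut of smooth hexagonal steel bar, 26 mm across flats, 30 mm over corners, 40 mm long, 180 g. Origin: middle of the bar; y along the bar (across the lane), z up. Centre lane (tray y = +0 mm). Lies flat, towards tray -x; slides along the lane when pushed.
- bar_b2: Loose offcut of smooth hexagonal steel bar, 26 mm across flats, 30 mm over corners, 40 mm long, 180 g. Origin: middle of the bar; y along the bar (across the lane), z up. Centre lane (tray y = +0 mm). Middle bar: starts wedged up on the other two, 4 to 10 mm higher. Pressed down it resists with up to about 12 N, then pushes them apart, stops hard on the floor and stays.
- bar_b3: Loose offcut of smooth hexagonal steel bar, 26 mm across flats, 30 mm over corners, 40 mm long, 180 g. Origin: middle of the bar; y along the bar (across the lane), z up. Centre lane (tray y = +0 mm). Lies flat, towards tray +x; slides along the lane when pushed.
- bar_c1: Loose offcut of smooth hexagonal steel bar, 26 mm across flats, 30 mm over corners, 40 mm long, 180 g. Origin: middle of the bar; y along the bar (across the lane), z up. Left-hand lane (tray y = +46 mm). Lies flat, towards tray -x; slides along the lane when pushed.
- bar_c2: Loose offcut of smooth hexagonal steel bar, 26 mm across flats, 30 mm over corners, 40 mm long, 180 g. Origin: middle of the bar; y along the bar (across the lane), z up. Left-hand lane (tray y = +46 mm). Middle bar: starts wedged up on the other two, 4 to 10 mm higher. Pressed down it resists with up to about 12 N, then pushes them apart, stops hard on the floor and stays.
- bar_c3: Loose offcut of smooth hexagonal steel bar, 26 mm across flats, 30 mm over corners, 40 mm long, 180 g. Origin: middle of the bar; y along the bar (across the lane), z up. Left-hand lane (tray y = +46 mm). Lies flat, towards tray +x; slides along the lane when pushed.
- tamper: Flat hand tamper, upright, about 320 g: square steel foot plate 36 x 36 mm, 10 mm thick, a 34 mm round collar up to 16 mm, then an upright square wooden handle 28 x 28 mm, 16 to 126 mm over the foot's underside. Origin: centre of the foot's flat underside; z up along the handle. Square to the tray, the foot fits down inside a lane with 3.5 mm to spare each side and covers just the middle bar.
- tamper_handle (a point): Point on the handle's axis 100 mm above the foot's underside: where to grip; the flats face the tamper's x and y.
- rest: Shallow open wooden tray fixed to the bench, the tamper's place: 68 x 68 mm, 18 mm high, walls and floor 6 mm, so 56 x 56 mm inside. Origin: centre of the underside; z up. The tamper starts in it, foot on the floor (6 mm above the bench).
- wax_jar: Bystander: amber glass jar with steel lid, 60 mm wide, 70 mm high. Origin: centre of underside.
- setting_die: Bystander: small stepped steel setting die, upright, 32 mm wide, 50 mm high. Origin: centre of underside.
- punch_block: Bystander: dark wooden punching block, 70 x 100 x 25 mm. Origin: centre of underside.
Not all that is in view belongs to the job. Leave any green or orange look-alike of the bar_b1 alone.

How it is judged (in metres and radians):
On the way, in this order (a step that is already met when the one before it is completed fails the run):
1. the tamper is lifted out of its rest (height (world z) of tamper above 0.03 m), for 0.2 s.
2. the middle bar of the right-hand lane lies down on the floor, level, and the tamper bears on it with more than 10 N (z of bar_a2 in the frame of tray_floor below 0.0155 m and contact force between tamper and bar_a2 above 10 N), for 0.2 s.
3. the middle bar of the centre lane lies down on the floor, level, and the tamper bears on it with more than 10 N (z of bar_b2 in the frame of tray_floor below 0.0155 m and contact force between tamper and bar_b2 above 10 N), for 0.2 s.
4. the middle bar of the left-hand lane lies down on the floor, level, and the tamper bears on it with more than 10 N (z of bar_c2 in the frame of tray_floor below 0.0155 m and contact force between tamper and bar_c2 above 10 N), for 0.2 s.
At the end, for the whole second after the job is handed in: All nine bars lie in the tray with their middles 11 to 15.5 mm above its inner floor (flat on the floor is 13 mm, so level within 2.5 mm); the tamper stands upright (within 0.06 rad) and still in its rest, its foot on the rest's floor (within 3 mm) and its centre within 16 mm of the rest's centre (z of bar_a1 in the frame of tray_floor between 0.011 and 0.0155 m and z of bar_a2 in the frame of tray_floor between 0.011 and 0.0155 m and z of bar_a3 in the frame of tray_floor between 0.011 and 0.0155 m and z of bar_b1 in the frame of tray_floor between 0.011 and 0.0155 m and z of bar_b2 in the frame of tray_floor between 0.011 and 0.0155 m and z of bar_b3 in the frame of tray_floor between 0.011 and 0.0155 m and z of bar_c1 in the frame of tray_floor between 0.011 and 0.0155 m and z of bar_c2 in the frame of tray_floor between 0.011 and 0.0155 m and z of bar_c3 in the frame of tray_floor between 0.011 and 0.0155 m and horizontal distance between tamper and rest below 0.016 m and z of tamper in the frame of rest below 0.009 m and angle between tamper's own z axis and vertical below 0.06 rad and linear speed of tamper below 0.02 m/s); the robot touches nothing.
It fails at once if the tamper presses a bar with more than 30 N (contact force between tamper and bar_a1 above 30 N or contact force between tamper and bar_a2 above 30 N or contact force between tamper and bar_a3 above 30 N or contact force between tamper and bar_b1 above 30 N or contact force between tamper and bar_b2 above 30 N or contact force between tamper and bar_b3 above 30 N or contact force between tamper and bar_c1 above 30 N or contact force between tamper and bar_c2 above 30 N or contact force between tamper and bar_c3 above 30 N).
It fails at once if the tamper presses the tray with more than 30 N (contact force between tamper and tray above 30 N).
It fails at once if a bar is pressed by the gripper itself instead of the tamper (contact force between any of the fingers, the arm and bar_a1 above 1 N or contact force between any of the fingers, the arm and bar_a2 above 1 N or contact force between any of the fingers, the arm and bar_a3 above 1 N or contact force between any of the fingers, the arm and bar_b1 above 1 N or contact force between any of the fingers, the arm and bar_b2 above 1 N or contact force between any of the fingers, the arm and bar_b3 above 1 N or contact force between any of the fingers, the arm and bar_c1 above 1 N or contact force between any of the fingers, the arm and bar_c2 above 1 N or contact force between any of the fingers, the arm and bar_c3 above 1 N).
It fails at once if a bystander is shifted by more than 30 mm (distance of any of wax_jar, setting_die, punch_block from where it was at the start of the episode above 0.03 m).
It also fails if it takes over 72 s, if anything falls off the work surface, if the arm or the gripper's body presses on something with over 40 N, if the wrist force passes 120 N, or if a joint passes its speed limit or range.

## Working session

There is one attempt and no reset: what is moved stays moved. The work goes in short steps, Python scripts to look and compute and a shell command to move; the robot and the scene stay as the last step left them, time stands still between calls to the robot, and variables do not carry over. Pictures are saved under pics/ and viewed, and the job is handed in when it is done.

```bash
ls; mkdir -p pics
python3 - <<'E'
from rig import robot
import cv2,json
for n in("scene","top"):
    im=robot.snapshot(n); cv2.imwrite(f"pics/{n}0.png",im[:,:,::-1])
    c=robot.camera_model(n); print(n,c)
print(robot.read_state())
E
```

```text
pics
scene {'fx': 454.2325118363561, 'fy': 454.2325118363561, 'cx': 323.4487285462331, 'cy': 199.02878971523364, 'R': array([[-0.33164251,  0.94339353,  0.00467959],
       [ 0.50718667,  0.18247557, -0.84229707],
       [-0.79547151, -0.27696809, -0.53899328]]), 't': array([ 134.24681499, -220.0523963 , 1661.02711433])}
top {'fx': 406.7946961448413, 'fy': 406.7946961448413, 'cx': 310.3155469144928, 'cy': 197.0272519362601, 'R': array([[ 0.02406898, -0.99969096,  0.00621804],
       [-0.9829813 , -0.02479886, -0.18202412],
       [ 0.18212207, -0.00173108, -0.9832744 ]]), 't': array([ 34.74089309, 569.75696582, 858.47496044])}
{'time_s': 0.1, 'joints': array([ 6.57306884e+01,  6.67065429e+00,  8.26315950e+01,  9.23444870e-05,
        9.07557465e+01, -2.16739916e+00]), 'qvel': array([ 0.03775235, -0.03517938,  0.11755885, -0.05140092,  0.10545694,
       -0.02856942]), 'joint_efforts': array([ 1.73776411e-03, -7.22890735e+01, -6.23859859e+01,  7.82159460e-02,
        2.27062911e-02, -8.32062210e-05]), 'tcp_pos': array([253.9591874 , 625.30215356, 302.09096105]), 'tool_rot': array([-1.79942049e+02, -2.28562698e-03,  1.57898088e+02]), 'wrist_force': array([-0.59390097, -0.46236361, -0.60555427]), 'wrist_torque': array([ 0.03380111, -0.05064719, -0.03412309]), 'grip_width': 93.08285168731994}
```

View pics/scene0.png

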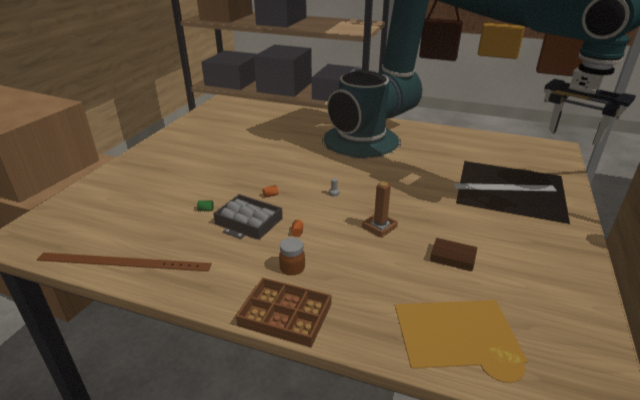

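View pics/top0.png

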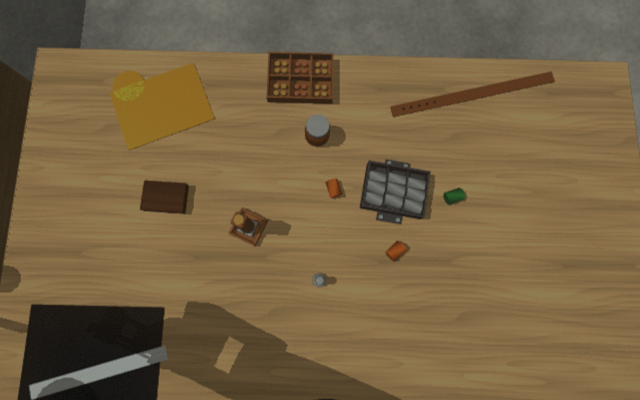

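The top view shows the tray at about (396,190) and the tamper in its rest at about (248,227). The jar is at (318,130), the die at (320,280) and the block at (165,197). I'll enlarge the tray and rest areas.

Run:
```python
import cv2,numpy as np
t=cv2.imread("pics/top0.png"); s=cv2.imread("pics/scene0.png")
f=lambda im,x,y,w,h,k:cv2.resize(im[y:y+h,x:x+w],None,fx=k,fy=k,interpolation=cv2.INTER_CUBIC)
a=f(t,350,150,95,80,8);cv2.imwrite("pics/trayT.png",cv2.convertScaleAbs(a,alpha=1.3,beta=20))
b=np.hstack([f(t,220,200,60,50,6),f(s,350,175,60,65,6)[:300,:]]);cv2.imwrite("pics/restTS.png",cv2.convertScaleAbs(b,alpha=1.3,beta=15))
cv2.imwrite("pics/trayS.png",cv2.convertScaleAbs(f(s,205,185,90,60,8),alpha=1.3,beta=15))
```

```text
(no output)
```

View pics/trayT.png

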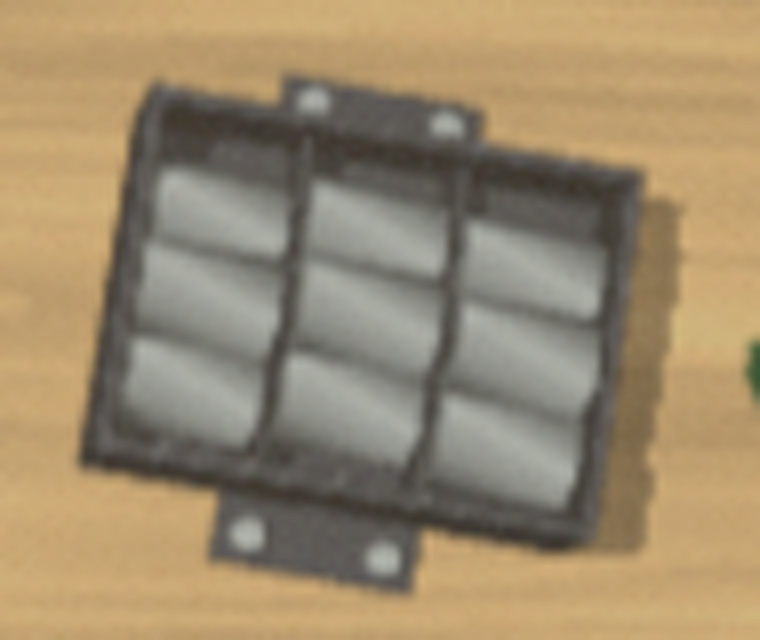

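View pics/restTS.png

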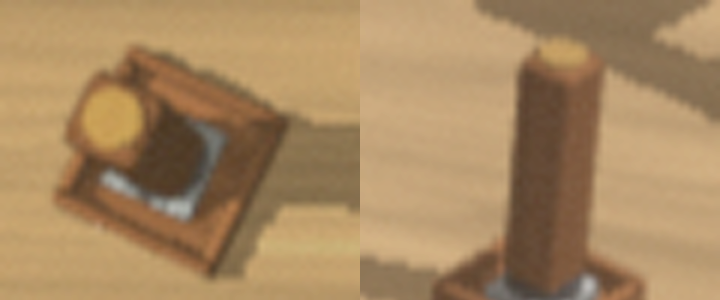

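View pics/trayS.png

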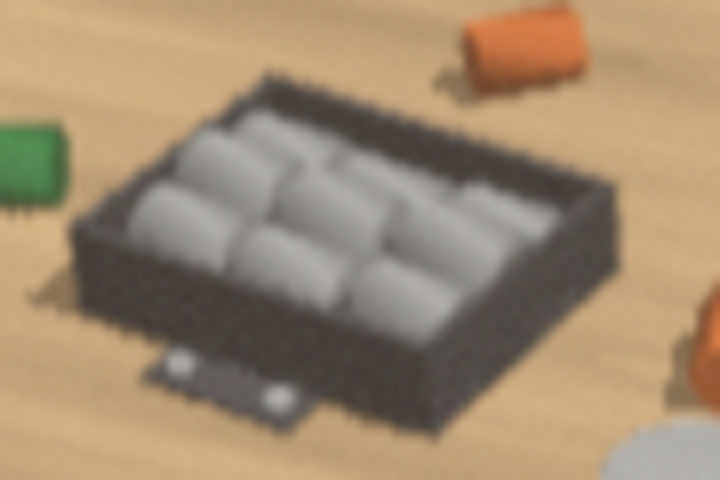

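```bash
cat > h.py <<'E'
import numpy as np
from rig import robot
C={n:robot.camera_model(n) for n in("scene","top")}
def ray(n,u,v):
    c=C[n];R=np.array(c["R"]);t=np.array(c["t"])
    return -R.T@t, R.T@np.array([(u-c["cx"])/c["fx"],(v-c["cy"])/c["fy"],1])
def cast(n,u,v,z):
    o,d=ray(n,u,v);return o+d*(z-o[2])/d[2]
def tri(a,b):
    A=[];B=[]
    (o1,d1),(o2,d2)=a,b
    s=np.linalg.lstsq(np.c_[d1,-d2],o2-o1,rcond=None)[0]
    p,q=o1+s[0]*d1,o2+s[1]*d2
    return (p+q)/2,np.linalg.norm(p-q)
def proj(n,X):
    c=C[n];p=np.array(c["R"])@X+c["t"];return c["fx"]*p[0]/p[2]+c["cx"],c["fy"]*p[1]/p[2]+c["cy"]
E
python3 - <<'E'
from h import *
np.set_printoptions(precision=1,suppress=True)
z=lambda x,y,ox,oy,k:((x+.5)/k-.5+ox,(y+.5)/k-.5+oy)
T=[z(x,y,350,150,8) for x,y in[(150,85),(643,175),(592,530),(83,450)]]
S=[z(x,y,205,185,8) for x,y in[(435,345),(72,228),(270,75),(620,185)]] # order? far-left(+x+y), +x-y, -x-y, -x+y
for n,P in(("top",T),("scene",S)):
    W=np.array([cast(n,*p,36) for p in P]);print(n,W[:,:2].tolist(),"ctr",W.mean(0))
    for i in range(4):
        d=W[(i+1)%4]-W[i];print(np.linalg.norm(d),np.degrees(np.arctan2(d[1],d[0])))
R=[z(x,y,220,200,6) for x,y in[(135,48),(288,120),(213,273),(57,195)]]
W=np.array([cast("top",*p,18) for p in R]);print("rest",W,"ctr",W.mean(0))
for i in range(4):
    d=W[(i+1)%4]-W[i];print(np.linalg.norm(d),np.degrees(np.arctan2(d[1],d[0])))
a=z(113,118,220,200,6);b=z(562-360,52,350,175,6)
print(tri(ray("top",*a),ray("scene",*b)),cast("top",*a,132),cast("scene",*b,132))
E
```

```text
top [[662.0166065347963, -83.68370234251131], [638.8018515720621, -226.08964785618366], [534.9565944511857, -208.58220944363228], [554.2774226964021, -64.44282111386016]] ctr [ 597.5 -145.7   36. ]
144.28575177619865 -99.25880836258781
105.31072037675092 170.4304014794628
145.4285311490218 82.3654283402823
109.44379034288953 -10.12556903931083
scene [[663.7728505623483, -80.12515773302943], [645.4476419334173, -220.5460541962516], [539.3777334064093, -205.0563462286591], [561.5656908723182, -62.13278197897358]] ctr [ 602.5 -142.    36. ]
141.6115865133528 -97.43519510528637
107.19494646600252 171.69165298843015
144.63557886752128 81.17564209446077
103.7787506052103 -9.983958375811905
rest [[546.3 205.7  18. ]
 [519.9 145.6  18. ]
 [460.9 171.5  18. ]
 [488.9 232.3  18. ]] ctr [504.  188.8  18. ]
65.6233767087778 -113.74596422422867
64.41310276475363 156.32969996797513
66.9514616014197 65.20216808599166
63.19598850970549 -24.86277467401067
(array([504.8, 192.9, 131.3]), np.float64(0.06759108660650227)) [504.7 192.7 132. ] [505.9 193.1 132. ]
```

Run:
```python
import cv2,numpy as np
t=cv2.imread("pics/top0.png"); s=cv2.imread("pics/scene0.png")
f=lambda im,x,y,w,h,k:cv2.resize(im[y:y+h,x:x+w],None,fx=k,fy=k,interpolation=cv2.INTER_CUBIC)
b=np.hstack([f(t,225,203,45,45,9)[:,:],f(s,355,178,42,45,9)]);cv2.imwrite("pics/rest2.png",cv2.convertScaleAbs(b,alpha=1.6,beta=15))
b=f(s,355,205,50,35,14);cv2.imwrite("pics/rest3.png",cv2.convertScaleAbs(b,alpha=1.6,beta=15))
```

```text
(no output)
```

View pics/rest2.png

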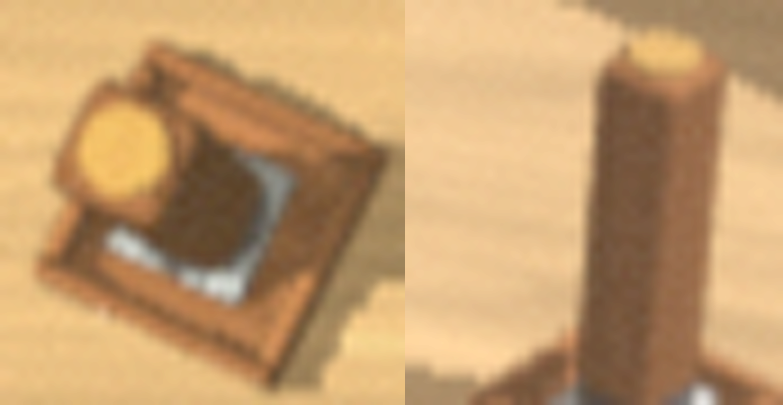

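View pics/rest3.png

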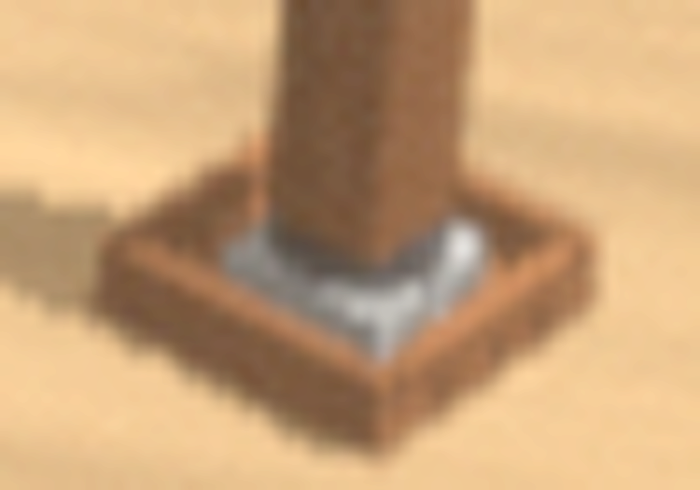

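Run:
```python
import cv2,numpy as np
t=cv2.imread("pics/top0.png"); s=cv2.imread("pics/scene0.png")
a=cv2.resize(t[155:225,355:435],None,fx=9.5,fy=8.5,interpolation=cv2.INTER_NEAREST)
a=np.clip(255*(a/255.)**.6*1.2,0,255).astype(np.uint8)
cv2.imwrite("pics/t3.png",a)
a=cv2.resize(s[190:243,210:286],None,fx=10,fy=10,interpolation=cv2.INTER_NEAREST)
a=np.clip(255*(a/255.)**.6*1.2,0,255).astype(np.uint8)
cv2.imwrite("pics/s3.png",a)
```

```text
(no output)
```

View pics/t3.png

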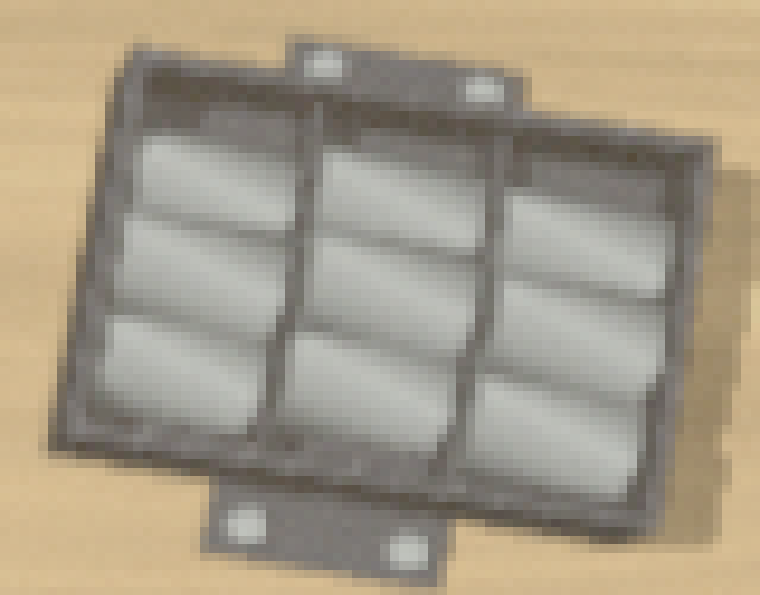

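View pics/s3.png

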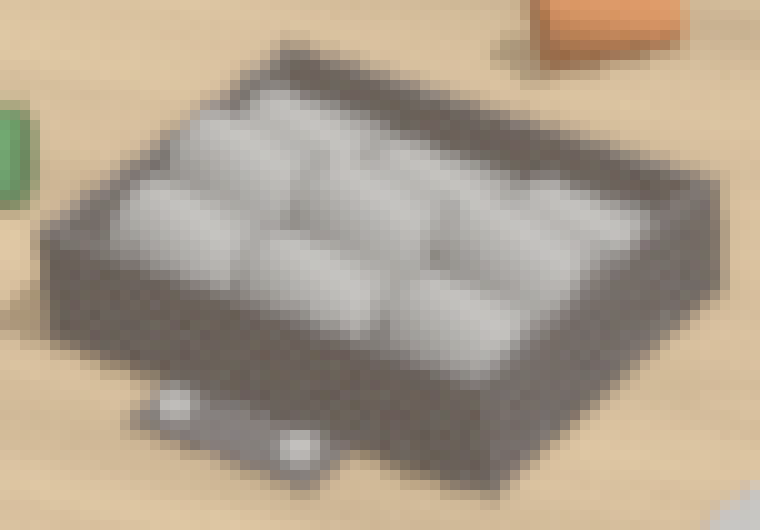

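Run:
```python
from h import *
import cv2
np.set_printoptions(precision=1,suppress=True)
t=cv2.imread("pics/top0.png").astype(float); g=t.mean(2); sat=t.max(2)-t.min(2)
P=[]
for x,y in[(323,65),(483,90),(408,550),(245,522)]:
    u,v=int(355+x/9.5),int(155+y/8.5)
    w=np.clip(g[v-2:v+3,u-3:u+4]-g[v-2:v+3,u-3:u+4].min()-35,0,None)
    w[sat[v-2:v+3,u-3:u+4]>40]=0
    yy,xx=np.mgrid[v-2:v+3,u-3:u+4];P.append(((w*xx).sum()/w.sum(),(w*yy).sum()/w.sum()))
print(np.array(P))
for z in(3,5):
    W=np.array([cast("top",*p,z) for p in P]);print(W,W.mean(0))
    a=(W[0]+W[1]-W[2]-W[3])/2;b=(W[0]+W[3]-W[1]-W[2])/2
    for d in(a,b):print(np.linalg.norm(d),np.degrees(np.arctan2(d[1],d[0])))
# dividers / right edge: rows profile
for r in(175,180,185,190,195,200,205): print(r,g[r,358:436].astype(int).tolist())
```

```text
[[388.9 162.1]
 [405.3 165.1]
 [397.5 219.5]
 [380.5 216.4]]
[[ 667.9 -138.     3. ]
 [ 661.4 -177.4    3. ]
 [ 529.6 -156.6    3. ]
 [ 535.9 -116.9    3. ]] [ 598.7 -147.2    3. ]
133.55259086385072 -9.02551850928991
40.105305574254416 80.798818079249
[[ 667.4 -137.6    5. ]
 [ 660.8 -176.9    5. ]
 [ 529.3 -156.2    5. ]
 [ 535.6 -116.5    5. ]] [ 598.3 -146.8    5. ]
133.26982316416698 -9.02551850928991
40.02039157199511 80.79881807924899
175 [113, 113, 111, 113, 114, 114, 102, 45, 42, 50, 53, 78, 103, 104, 107, 109, 111, 113, 113, 111, 107, 103, 99, 93, 91, 85, 81, 75, 59, 48, 63, 100, 112, 112, 112, 111, 106, 101, 98, 90, 83, 77, 71, 66, 63, 58, 52, 44, 40, 49, 40, 39, 40, 52, 52, 56, 53, 55, 52, 54, 51, 48, 45, 44, 42, 40, 38, 32, 31, 39, 52, 55, 63, 71, 71, 76, 90, 96]
180 [110, 109, 110, 110, 113, 101, 48, 37, 54, 61, 80, 90, 82, 77, 74, 76, 80, 80, 83, 89, 93, 98, 103, 108, 110, 113, 112, 94, 44, 53, 77, 87, 92, 95, 96, 98, 103, 103, 108, 109, 112, 113, 112, 111, 109, 106, 100, 88, 43, 52, 83, 111, 113, 115, 113, 107, 104, 100, 95, 90, 83, 78, 73, 68, 61, 57, 51, 37, 33, 42,
[... 1049 characters left out ...]
68, 69, 78, 103, 108, 107]
200 [108, 107, 89, 42, 42, 51, 49, 61, 75, 84, 86, 89, 93, 94, 99, 99, 104, 104, 109, 111, 114, 115, 114, 107, 82, 41, 52, 82, 95, 98, 99, 101, 103, 105, 108, 111, 113, 114, 113, 111, 107, 102, 98, 94, 80, 44, 50, 89, 107, 104, 96, 90, 83, 79, 75, 71, 73, 73, 78, 81, 88, 91, 94, 96, 91, 63, 41, 53, 62, 64, 64, 66, 65, 70, 86, 100, 101, 100]
205 [104, 95, 47, 38, 51, 59, 56, 54, 49, 46, 44, 51, 62, 56, 52, 50, 48, 58, 63, 66, 70, 74, 69, 42, 47, 45, 41, 47, 49, 52, 57, 61, 68, 73, 80, 81, 88, 91, 93, 97, 98, 102, 103, 90, 54, 50, 73, 95, 97, 99, 102, 102, 104, 107, 112, 113, 115, 112, 110, 105, 101, 97, 91, 85, 65, 37, 53, 54, 56, 66, 63, 63, 68, 87, 96, 97, 98, 96]
```

The four screw centroids put the tray at (598.5, -147) with yaw -9.1°. Their 40.0 mm spacing across makes sense. The handle top triangulates to (504.8, 192.9, 131.3), against an expected z of 132. The rest's centre comes out near (504, 190) with yaw about -24°. Next I move over the tamper.

```bash
cat > d.py <<'E'
import sys
from h import *
from scipy.spatial.transform import Rotation as Ro
np.set_printoptions(precision=2,suppress=True)
# usage d.py x y z yaw : remaining in tool cm / deg
s=robot.read_state();x,y,z,yaw=map(float,sys.argv[1:5])
R=Ro.from_euler("xyz",s["tool_rot"],degrees=True);G=Ro.from_euler("xyz",[180,0,yaw],degrees=True)
print("t",s["time_s"],"tcp",s["tcp_pos"],"rot",s["tool_rot"],"F",s["wrist_force"],"w",s["grip_width"])
print("shift cm",R.inv().apply(np.array([x,y,z])-s["tcp_pos"])/10,"turn",(R.inv()*G).as_rotvec(degrees=True))
E
python3 -m pendant '[[[-3.3,-2.5,0],[0,0,1.9],1],[[-3.3,-2.5,0],[0,0,0],1],[[-3.3,-2.5,0],[0,0,0],1],[[-3.3,-2.5,0],[0,0,0],1],[[-3.3,-2.5,0],[0,0,0],1],[[-3.3,-2.5,0],[0,0,0],1],[[-3.3,-2.5,0],[0,0,0],1],[[-3.3,-2.5,0],[0,0,0],1],[[-3.3,-2.5,0],[0,0,0],1],[[-3.3,-2.5,0],[0,0,0],1],[[-3.3,-2.5,0],[0,0,0],1],[[0,0,0],[0,0,0],1]]' 20
python3 d.py 504.8 192.9 302 156
```

```text
time_s: 1.1
tcp_pos: [474.6, 219.9, 297.0]
tool_rot: [-179.5, -0.1, 156.3]
wrist_force: [-1.0, 1.3, -0.5]
grip_width: 92.9
t 1.1 tcp [474.55 219.87 296.99] rot [-179.53   -0.07  156.25] F [-1.03  1.25 -0.45] w 92.89926865748353
shift cm [-3.85 -1.26 -0.5 ] turn [-0.47 -0.07  0.25]
```

```bash
python3 -m pendant '[[[-2,-0.6,-0.3],[-0.4,0,0],1],[[-1.8,-0.6,0],[0,0,0],1],[[0,0,0],[0,0,0],1]]'
python3 d.py 504.8 192.9 171 156
python3 - <<'E'
from rig import robot
import cv2,numpy as np
im=robot.snapshot("scene")[:,:,::-1]; cv2.imwrite("pics/g1.png",cv2.resize(im[100:250,320:460],None,fx=4,fy=4))
E
```

```text
time_s: 1.35
tcp_pos: [505.9, 190.0, 299.5]
tool_rot: [-179.9, -0.1, 156.0]
wrist_force: [-0.0, 0.9, 0.2]
grip_width: 92.7
t 1.35 tcp [505.92 190.   299.46] rot [-179.92   -0.12  156.02] F [-0.02  0.87  0.23] w 92.73976749113844
shift cm [ 0.19  0.24 12.85] turn [-0.08 -0.12  0.02]
```

View pics/g1.png

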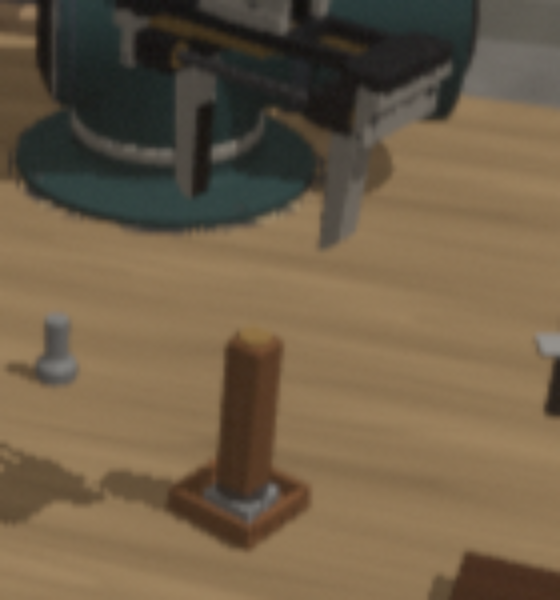

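The gripper hangs open over the handle (handle top at about (255,340) in the crop), so I descend with a small xy correction.

```bash
python3 -m pendant '[[[0.2,0.2,1.5],[0,0,0],1],[[0,0,2.5],[0,0,0],1],[[0,0,2.5],[0,0,0],1],[[0,0,2.5],[0,0,0],1],[[0,0,2],[0,0,0],1],[[0,0,1.2],[0,0,0],1],[[0,0,0],[0,0,0],1]]'
python3 d.py 504.8 192.9 171 156
```

```text
time_s: 1.98
tcp_pos: [498.5, 198.8, 167.4]
tool_rot: [-179.9, -0.2, 156.3]
wrist_force: [-0.7, 0.8, -1.4]
grip_width: 93.1
t 1.9833 tcp [498.55 198.8  167.37] rot [-179.93   -0.25  156.26] F [-0.72  0.82 -1.38] w 93.07492787456142
shift cm [-0.81 -0.29 -0.37] turn [-0.07 -0.25  0.26]
```

```bash
python3 -m pendant '[[[-0.8,-0.3,-0.3],[0,0.2,-0.2],1],[[0,0,0],[0,0,0],1]]'
python3 d.py 504.8 192.9 171 156
```

```text
time_s: 2.15
tcp_pos: [504.2, 193.6, 170.5]
tool_rot: [-179.9, -0.5, 156.6]
wrist_force: [0.1, 0.0, 0.6]
grip_width: 92.9
t 2.15 tcp [504.22 193.56 170.51] rot [-179.9    -0.51  156.6 ] F [0.12 0.02 0.64] w 92.91893981576769
shift cm [-0.08 -0.04 -0.05] turn [-0.11 -0.51  0.6 ]
```

```bash
python3 -m pendant '[[[-0.1,0,0],[-0.1,-0.5,0.5],1],[[0,0,0],[0,0,0],-0.2],[[0,0,0],[0,0,0],-1],[[0,0,0],[0,0,0],-1],[[0,0,0],[0,0,0],-1],[[0,0,0],[0,0,0],-1],[[0,0,0],[0,0,0],-1],[[0,0,0],[0,0,0],-1]]' 55
python3 d.py 504.8 192.9 171 156
```

```text
time_s: 2.82
tcp_pos: [507.1, 193.4, 175.8]
tool_rot: [179.7, 0.3, 156.0]
wrist_force: [-0.5, 0.7, -0.4]
grip_width: 50.9
t 2.8167 tcp [507.12 193.37 175.75] rot [179.71   0.35 155.99] F [-0.47  0.71 -0.44] w 50.86190135488576
shift cm [ 0.2  -0.14  0.47] turn [ 0.29  0.35 -0.01]
```

```bash
python3 -m pendant '[[[0.2,-0.1,0.4],[0.2,0.2,0],-1],[[0,0,0],[0,0,0],-1],[[0,0,0],[0,0,0],-1],[[0,0,0],[0,0,0],-1],[[0,0,0],[0,0,0],-1],[[0,0,0],[0,0,0],-1]]' 55
python3 d.py 504.8 192.9 171 156
```

```text
time_s: 3.32
tcp_pos: [504.5, 193.2, 171.0]
tool_rot: [180.0, 0.1, 156.0]
wrist_force: [-0.6, 0.0, -0.8]
grip_width: 28.0
t 3.3167 tcp [504.5  193.25 170.97] rot [179.96   0.1  155.99] F [-0.57  0.04 -0.83] w 27.977984860023767
shift cm [-0.04 -0.02 -0.  ] turn [ 0.04  0.1  -0.01]
```

Gripped at 28.0 mm, which matches the handle width. I record this pose (504.5, 193.2, 171.0) for the return, let the grip build up, then lift.

```bash
python3 -m pendant '[[[0,0,0],[0,0,0],-1],[[0,0,0],[0,0,0],-1],[[0,0,-0.8],[0,0,0],-1],[[0,0,-1.5],[0,0,0],-1],[[0,0,-2],[0,0,0],-1],[[0,0,-2],[0,0,0],-1],[[0,0,-2],[0,0,0],-1],[[0,0,-0.5],[0,0,0],-1],[[0,0,0],[0,0,0],-1]]' 55
python3 d.py 589 -190 251 171
python3 - <<'E'
from rig import robot
import cv2,numpy as np
im=robot.snapshot("scene")[:,:,::-1]; cv2.imwrite("pics/g2.png",cv2.resize(im[100:250,320:460],None,fx=4,fy=4))
print(robot.read_state()['wrist_force'])
E
```

```text
time_s: 4.07
tcp_pos: [503.0, 192.8, 261.7]
tool_rot: [-179.8, -0.2, 156.0]
wrist_force: [-0.7, 0.0, -5.1]
grip_width: 27.8
t 4.0667 tcp [503.02 192.85 261.73] rot [-179.81   -0.17  155.99] F [-0.66  0.02 -5.09] w 27.77464444235603
shift cm [-23.43 -31.47   1.11] turn [ -0.17  -0.19 -15.01]
[ 0.10524032 -0.76438123 -3.21489796]
```

View pics/g2.png

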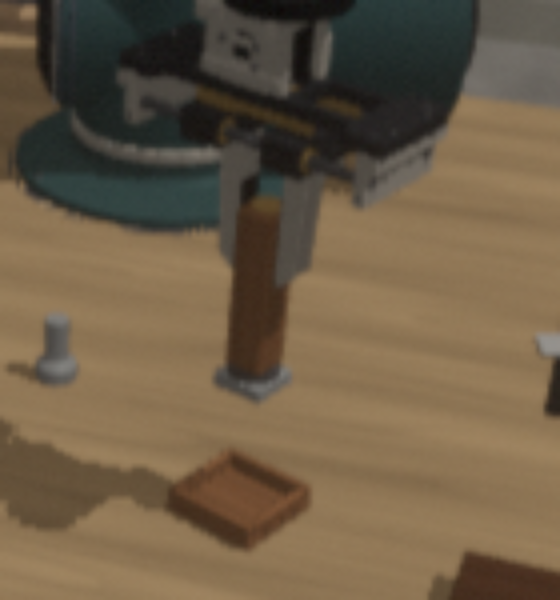

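The tamper is lifted and hangs upright, with its foot at about (253,380) in the crop and the empty rest at (240,495). The wrist reads about 3.2 N of weight. Next I find where the middle bars sit along their lanes, using the grooves either side of them.

Run:
```python
from h import *
import cv2
np.set_printoptions(precision=1,suppress=True)
t=cv2.imread("pics/top0.png").astype(np.float32).mean(2)
c=np.array([598.5,-147]);a=np.radians(-9.1);ex=np.array([np.cos(a),np.sin(a)]);ey=np.array([-ex[1],ex[0]])
for nm,ly in(("a",-46),("b",0),("c",46)):
    xs=np.arange(-52,53,1.5);prof=[]
    for x in xs:
        v=[]
        for y in np.arange(-15,16,3):
            X=np.r_[c+ex*x+ey*(ly+y),25];u,w=proj("top",X)
            v.append(cv2.getRectSubPix(t,(1,1),(float(u),float(w)))[0,0])
        prof.append(np.mean(v))
    prof=np.array(prof);m=[(xs[i],prof[i].round()) for i in range(1,len(xs)-1) if prof[i]<prof[i-1] and prof[i]<=prof[i+1]]
    print(nm,m);print(prof.round().astype(int).tolist())
# across-lane profile for lane walls
for x in(-20,0,20):
    ys=np.arange(-80,81,2);print([int(cv2.getRectSubPix(t,(1,1),tuple(map(float,proj("top",np.r_[c+ex*x+ey*y,23]))))[0,0]) for y in ys])
```

```text
a [(np.float64(-49.0), np.float32(48.0)), (np.float64(-17.5), np.float32(74.0)), (np.float64(9.5), np.float32(75.0)), (np.float64(36.5), np.float32(53.0)), (np.float64(48.5), np.float32(29.0))]
[49, 50, 48, 52, 61, 73, 82, 87, 92, 96, 100, 103, 106, 108, 109, 109, 108, 105, 102, 98, 90, 82, 76, 74, 79, 84, 89, 94, 97, 101, 104, 106, 108, 109, 108, 107, 105, 102, 96, 88, 78, 75, 80, 90, 98, 102, 105, 107, 108, 108, 108, 107, 104, 101, 95, 86, 74, 62, 55, 53, 53, 53, 52, 48, 41, 34, 30, 29, 31, 37]
b [(np.float64(-47.5), np.float32(51.0)), (np.float64(-13.0), np.float32(75.0)), (np.float64(12.5), np.float32(76.0)), (np.float64(48.5), np.float32(30.0))]
[50, 53, 52, 51, 52, 53, 57, 65, 74, 82, 88, 93, 97, 101, 104, 107, 108, 109, 109, 107, 105, 102, 97, 90, 81, 76, 75, 80, 86, 91, 95, 99, 102, 105, 107, 108, 108, 108, 106, 104, 100, 94, 84, 76, 77, 86, 95, 102, 105, 107, 108, 109, 108, 106, 104, 100, 95, 87, 75, 63, 55, 52, 51, 47, 41, 34, 31, 30, 31, 37]
c [(np.float64(-47.5), np.float32(50.0)), (np.float64(-17.5), np.float32(75.0)), (np.float64(9.5), np.float32(75.0)), (np.float64(48.
[... 718 characters left out ...]
2, 105, 107, 110, 111, 112, 112, 112, 112, 111, 109, 106, 106, 105, 94, 72, 50, 52, 89, 104, 108, 111, 112, 112, 113, 112, 112, 112, 110, 108, 106, 105, 104, 103, 101, 99, 99, 95, 78, 56, 50, 66, 90, 97, 100, 102, 104, 106, 108, 110, 112, 113, 113, 112, 111, 110, 109, 108, 106, 105, 100, 81, 56, 50, 50, 42, 63, 90, 105, 107]
[72, 71, 67, 59, 47, 40, 60, 95, 105, 109, 111, 113, 114, 113, 112, 112, 111, 109, 107, 106, 104, 103, 102, 100, 99, 96, 87, 68, 52, 70, 97, 111, 113, 113, 112, 111, 109, 108, 106, 105, 104, 101, 101, 100, 97, 96, 96, 94, 93, 85, 67, 52, 59, 96, 105, 109, 110, 112, 113, 114, 112, 112, 111, 109, 108, 106, 106, 104, 102, 101, 100, 94, 74, 53, 50, 45, 43, 62, 104, 113, 113]
```

```bash
python3 -m pendant '[[[-1.5,-2,0],[0,0,0],-1],[[-2.3,-3.1,0],[0,0,0],-1],[[-2.3,-3.1,0],[0,0,0],-1],[[-2.3,-3.1,0],[0,0,0],-1],[[-2.3,-3.1,0],[0,0,0],-1],[[-2.3,-3.1,0],[0,0,0],-1],[[-2.3,-3.1,0],[0,0,0],-1],[[-2.3,-3.1,0],[0,0,0],-1],[[-2,-2.7,0],[0,0,0],-1],[[-1.2,-2,0],[0,0,-5],-1],[[0,0,0],[0,0,-5],-1],[[0,0,0],[0,0,-4],-1]]'
python3 d.py 587.3 -191.8 231 170.9
```

```text
time_s: 5.12
tcp_pos: [576.1, -167.5, 241.2]
tool_rot: [-179.9, -1.4, 170.6]
wrist_force: [0.2, 0.1, -4.3]
grip_width: 28.1
t 5.1167 tcp [ 576.06 -167.46  241.22] rot [-179.87   -1.37  170.56] F [ 0.16  0.14 -4.28] w 28.085389695153594
shift cm [-1.53 -2.21  0.99] turn [-0.13 -1.37 -0.34]
```

```bash
python3 -m pendant '[[[-0.8,-1.1,0],[-0.1,-1,-0.3],-1],[[-0.7,-1.0,0],[0,0,0],-1],[[0,0,0],[0,0,0],-1]]'
python3 d.py 587.3 -191.8 231 170.9
python3 -m pendant '[[[0,0,0],[0,0,0],-1],[[0,0,0],[0,0,0],-1]]'
python3 d.py 587.3 -191.8 231 170.9
```

```text
time_s: 5.37
tcp_pos: [586.8, -192.4, 235.7]
tool_rot: [180.0, -0.7, 171.1]
wrist_force: [-0.0, -1.1, -4.0]
grip_width: 27.9
t 5.3667 tcp [ 586.85 -192.41  235.68] rot [179.96  -0.71 171.08] F [-0.   -1.06 -3.95] w 27.942958564771587
shift cm [-0.04  0.07  0.47] turn [ 0.04 -0.71  0.18]
time_s: 5.53
tcp_pos: [586.5, -192.5, 233.7]
tool_rot: [179.9, -0.9, 171.0]
wrist_force: [-0.3, 0.1, -3.3]
grip_width: 27.6
t 5.5333 tcp [ 586.53 -192.46  233.67] rot [179.92  -0.91 170.97] F [-0.26  0.1  -3.3 ] w 27.57770772220773
shift cm [-0.07  0.08  0.27] turn [ 0.08 -0.91  0.07]
```

```bash
python3 -m pendant '[[[0,0,0.2],[0.1,-0.9,0],-1],[[0,0,0],[0,0,0],-1]]'
python3 d.py 587.3 -191.8 231 170.9
python3 - <<'E'
from h import *
import cv2
s=robot.snapshot("scene")[:,:,::-1];t=robot.snapshot("top")[:,:,::-1]
cv2.imwrite("pics/at.png",t);cv2.imwrite("pics/as.png",s)
b=np.hstack([cv2.resize(t[150:230,350:440],None,fx=4.4,fy=4.4,interpolation=cv2.INTER_CUBIC),cv2.resize(s[160:250,200:289],None,fx=3.911,fy=3.911,interpolation=cv2.INTER_CUBIC)])
cv2.imwrite("pics/a1.png",cv2.convertScaleAbs(b,alpha=1.4,beta=15))
E
```

```text
time_s: 5.7
tcp_pos: [586.4, -191.6, 230.9]
tool_rot: [-180.0, 0.0, 171.0]
wrist_force: [0.1, -0.2, -3.4]
grip_width: 27.8
t 5.7 tcp [ 586.4  -191.64  230.86] rot [-179.99    0.    170.96] F [ 0.09 -0.17 -3.42] w 27.76834951173746
shift cm [-0.09 -0.   -0.01] turn [-0.01  0.    0.06]
```

View pics/a1.png

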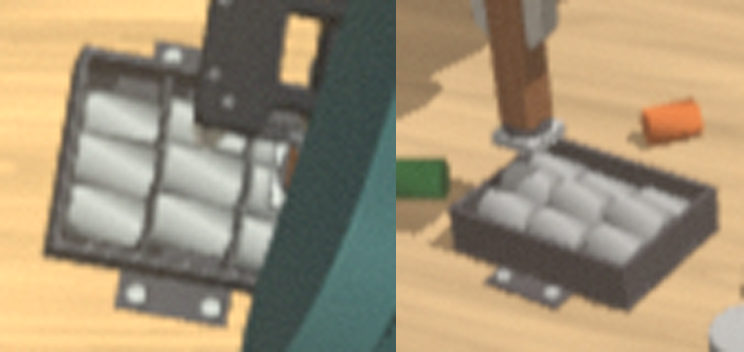

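The foot hides under the arm in the top view, but the scene view shows it clear of the bars at about (530,135) in the crop. I'll check the tray pose and the foot pose in the scene view by projecting the predicted corners.

Run:
```python
from h import *
import cv2
s=cv2.imread("pics/as.png")
k=8;x0,y0=205,170
im=cv2.resize(s[y0:y0+72,x0:x0+90],None,fx=k,fy=k,interpolation=cv2.INTER_CUBIC);im=cv2.convertScaleAbs(im,alpha=1.4,beta=15)
c=np.array([598.5,-147]);a=np.radians(-9.1);ex=np.array([np.cos(a),np.sin(a)]);ey=np.array([-ex[1],ex[0]])
def P(X): u,v=proj("scene",X);return int(round((u+.5-x0)*k-.5)),int(round((v+.5-y0)*k-.5))
def quad(cc,hx,hy,z,col):
    q=[P(np.r_[cc+ex*i*hx+ey*j*hy,z]) for i,j in((1,1),(1,-1),(-1,-1),(-1,1))]
    cv2.polylines(im,[np.array(q)],True,col,1);print(q)
quad(c,55,72.5,36,(0,255,0));quad(c,55,72.5,0,(0,200,255))
f=np.array([586.4,-191.6])
quad(f,18,18,66,(0,0,255));quad(f,18,18,76,(255,0,255))
cv2.imwrite("pics/a2.png",im)
```

```text
[(423, 463), (61, 337), (267, 183), (615, 293)]
[(431, 555), (74, 427), (277, 269), (619, 381)]
[(239, 236), (152, 207), (220, 158), (306, 185)]
[(236, 210), (149, 182), (217, 133), (303, 160)]
```

View pics/a2.png

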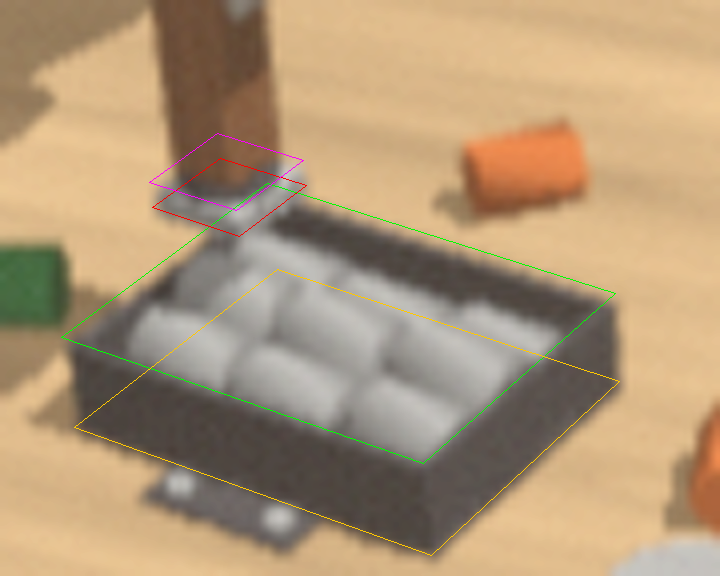

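```bash
python3 -m pendant '[[[-0.05,0,0.5],[0,0,0],-1],[[0,0,0.6],[0,0,0],-1],[[0,0,0.4],[0,0,0],-1],[[0,0,0],[0,0,0],-1]]'
python3 d.py 587.3 -191.8 212 170.9
python3 - <<'E'
from h import *
import cv2
s=robot.snapshot("scene")[:,:,::-1];t=robot.snapshot("top")[:,:,::-1]
cv2.imwrite("pics/bt.png",t);cv2.imwrite("pics/bs.png",s)
b=cv2.resize(s[180:245,205:290],None,fx=9,fy=9,interpolation=cv2.INTER_CUBIC)
b=np.clip(255*(b/255.)**.6*1.15,0,255).astype(np.uint8)
cv2.imwrite("pics/b1.png",b)
E
```

```text
time_s: 6.13
tcp_pos: [587.0, -191.1, 215.5]
tool_rot: [-180.0, 0.0, 171.0]
wrist_force: [-0.6, -0.2, -4.3]
grip_width: 28.0
t 6.1333 tcp [ 586.97 -191.1   215.54] rot [-179.98    0.02  171.01] F [-0.63 -0.22 -4.29] w 28.024609860197398
shift cm [-0.04 -0.06  0.35] turn [-0.02  0.02  0.11]
```

View pics/b1.png

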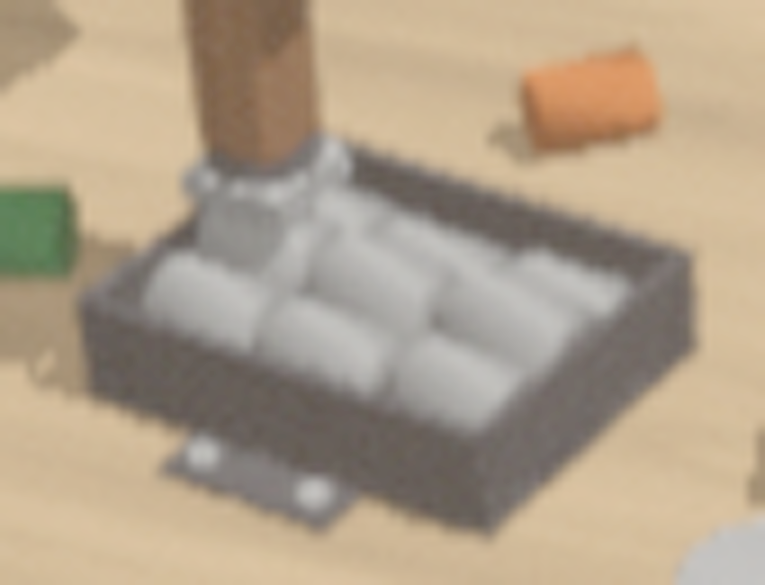

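```bash
python3 - <<'E'
from h import *
np.set_printoptions(precision=1,suppress=True)
a=np.radians(-9.1);ex=np.array([np.cos(a),np.sin(a)]);ey=np.array([-ex[1],ex[0]])
z=lambda x,y:((x+.5)/9-.5+205,(y+.5)/9-.5+180)
def est(n,x,y,h,ox,oy): print(n,cast("scene",*z(x,y),h)[:2]-ex*ox-ey*oy)
est("rim +x-y",83,300,36,55,-72.5)
est("rim -x+y",692,258,36,-55,72.5)
est("rim -x-y",342,140,36,-55,-72.5)
est("base +x+y",490,533,0,55,72.5)
est("base +x-y",93,388,0,55,-72.5)
est("base -x+y",694,350,0,-55,72.5)
p=z
for n,x,y in(("scr1",204,453),("scr2",316,491)): print(n,cast("scene",*z(x,y),4)[:2])
est("foot L",188,186,55.5,18,-18)
est("foot R",352,168,55.5,-18,18)
est("foot F",276,218,50.5,18,18)
E
python3 - <<'E'
import cv2,numpy as np
s=cv2.imread("pics/bs.png")
b=cv2.resize(s[188:222,220:255],None,fx=20,fy=17,interpolation=cv2.INTER_NEAREST)
b=np.clip(255*(b/255.)**.6*1.15,0,255).astype(np.uint8)
cv2.imwrite("pics/b2.png",b)
E
```

```text
rim +x-y [ 601.7 -140.2]
rim -x+y [ 607.3 -142.9]
rim -x-y [ 606.6 -128.1]
base +x+y [ 597.5 -145.9]
base +x-y [ 596.7 -144.9]
base -x+y [ 604.1 -145.5]
scr1 [ 661.6 -174.9]
scr2 [ 666.9 -135.8]
foot L [ 591.2 -184.6]
foot R [ 595.9 -185.1]
foot F [ 585.4 -191.6]
```

View pics/b2.png

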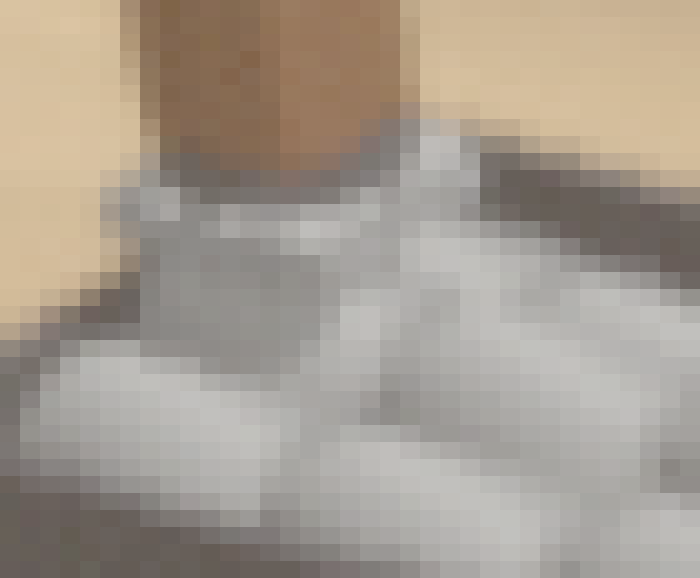

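Corner picks by eye scatter by 4 mm or more, but the sharper features agree: the screws in the scene view are within 2 mm of the top view. I settle on a tray centre of (598.3, -146.3). The foot is already at lane a's target, so I lower it in small steps while watching the force.

```bash
python3 -m pendant '[[[0,0,0.4],[0,0,0],-1],[[0,0,0.2],[0,0,0],-1],[[0,0,0],[0,0,0],-1]]'
python3 d.py 587.1 -191.1 206 170.9
```

```text
time_s: 6.48
tcp_pos: [587.3, -191.3, 210.2]
tool_rot: [-180.0, 0.1, 171.0]
wrist_force: [-0.3, -0.5, -3.8]
grip_width: 27.8
t 6.4833 tcp [ 587.27 -191.3   210.18] rot [-179.96    0.09  171.  ] F [-0.28 -0.51 -3.76] w 27.82884144997491
shift cm [0.02 0.02 0.42] turn [-0.04  0.09  0.1 ]
```

```bash
python3 -m pendant '[[[0,0,0.1],[0,0,0],-1],[[0,0,0.1],[0,0,0],-1]]'
python3 d.py 587.1 -191.1 206 170.9
```

```text
time_s: 6.65
tcp_pos: [587.3, -191.3, 208.2]
tool_rot: [-180.0, 0.1, 171.0]
wrist_force: [1.0, -0.2, -4.5]
grip_width: 27.9
t 6.65 tcp [ 587.33 -191.34  208.19] rot [-179.96    0.1   171.  ] F [ 0.99 -0.22 -4.47] w 27.92598470982105
shift cm [0.03 0.02 0.22] turn [-0.04  0.1   0.1 ]
```

```bash
python3 -m pendant '[[[0,0,0.1],[0,0,0],-1],[[0,0,0.1],[0,0,0],-1]]'
```

```text
time_s: 6.82
tcp_pos: [587.4, -191.4, 206.1]
tool_rot: [-180.0, 0.1, 171.0]
wrist_force: [0.0, -1.1, -3.3]
grip_width: 27.3
```

```bash
python3 -m pendant '[[[0,0,0.1],[0,0,0],-1],[[0,0,0.1],[0,0,0],-1]]'
```

```text
time_s: 6.98
tcp_pos: [587.4, -191.4, 204.0]
tool_rot: [-180.0, 0.1, 171.0]
wrist_force: [0.0, -0.3, -3.9]
grip_width: 27.6
```

```bash
python3 -m pendant '[[[0,0,0.1],[0,0,0],-1]]'
```

```text
time_s: 7.07
tcp_pos: [587.5, -191.4, 203.0]
tool_rot: [-180.0, 0.1, 171.0]
wrist_force: [-0.2, 0.8, 0.0]
grip_width: 27.4
```

```bash
python3 -m pendant '[[[0,0,0.1],[0,0,0],-1]]'
```

```text
time_s: 7.15
tcp_pos: [587.6, -191.4, 202.4]
tool_rot: [-180.0, 0.2, 171.0]
wrist_force: [0.4, 1.0, 2.5]
grip_width: 27.8
```

Contact came at TCP z of about 203, so the bar rides about 7 mm high and should be level near 196. I continue row by row.

```bash
python3 -m pendant '[[[0,0,0.1],[0,0,0],-1]]'
```

```text
time_s: 7.23
tcp_pos: [587.8, -191.5, 201.8]
tool_rot: [-179.9, 0.2, 171.0]
wrist_force: [0.5, 0.5, 1.3]
grip_width: 27.7
```

```bash
python3 -m pendant '[[[0,0,0.1],[0,0,0],-1]]'
```

```text
time_s: 7.32
tcp_pos: [588.0, -191.6, 201.2]
tool_rot: [-179.9, 0.3, 171.0]
wrist_force: [0.9, -0.2, 1.0]
grip_width: 27.9
```

```bash
python3 -m pendant '[[[0,0,0.1],[0,0,0],-1]]'
```

```text
time_s: 7.4
tcp_pos: [588.2, -191.6, 200.5]
tool_rot: [-179.9, 0.3, 171.0]
wrist_force: [0.1, 0.4, 1.0]
grip_width: 27.4
```

```bash
python3 -m pendant '[[[0,0,0.1],[0,0,0],-1]]'
```

```text
time_s: 7.48
tcp_pos: [588.3, -191.6, 199.7]
tool_rot: [-179.9, 0.4, 171.0]
wrist_force: [-0.4, 0.1, 0.2]
grip_width: 27.2
```

```bash
python3 -m pendant '[[[0.08,0,0.1],[0,0.3,0],-1]]'
```

```text
time_s: 7.57
tcp_pos: [587.6, -191.6, 198.7]
tool_rot: [-179.9, 0.1, 171.0]
wrist_force: [1.7, -0.2, -1.2]
grip_width: 28.1
```

```bash
python3 -m pendant '[[[0,0,0.1],[0,0,0],-1]]'
```

```text
time_s: 7.65
tcp_pos: [587.5, -191.6, 197.6]
tool_rot: [-179.9, 0.0, 171.0]
wrist_force: [1.0, 0.2, 1.1]
grip_width: 27.4
```

```bash
python3 -m pendant '[[[0,0,0.1],[0,0,0],-1]]'
```

```text
time_s: 7.73
tcp_pos: [587.5, -191.5, 196.5]
tool_rot: [-179.9, 0.0, 171.0]
wrist_force: [0.4, 0.2, 0.5]
grip_width: 27.7
```

```bash
python3 -m pendant '[[[0,0,0.1],[0,0,0],-1]]'
```

```text
time_s: 7.82
tcp_pos: [587.6, -191.6, 195.9]
tool_rot: [-179.9, 0.1, 171.0]
wrist_force: [-2.8, 0.0, 13.1]
grip_width: 27.7
```

```bash
python3 -m pendant '[[[0,0,0.05],[0,0,0],-1]]'
```

```text
time_s: 7.9
tcp_pos: [587.6, -191.7, 195.9]
tool_rot: [-179.9, 0.1, 171.0]
wrist_force: [-3.0, 0.7, 7.1]
grip_width: 27.6
```

```bash
python3 -m pendant '[[[0,0,0.05],[0,0,0],-1]]'
```

```text
time_s: 7.98
tcp_pos: [587.6, -191.7, 195.9]
tool_rot: [-179.9, 0.1, 171.0]
wrist_force: [-3.0, 1.4, 5.9]
grip_width: 28.0
```

```bash
python3 -m pendant '[[[0,0,0.08],[0,0,0],-1],[[0,0,0.08],[0,0,0],-1]]'
```

```text
time_s: 8.15
tcp_pos: [587.6, -191.7, 195.9]
tool_rot: [-179.9, 0.1, 171.0]
wrist_force: [-3.3, 1.3, 9.1]
grip_width: 27.8
```

```bash
python3 -m pendant '[[[0,0,0.08],[0,0,0],-1],[[0,0,0.08],[0,0,0],-1]]'
```

```text
time_s: 8.32
tcp_pos: [587.5, -191.6, 195.9]
tool_rot: [-179.9, 0.1, 171.0]
wrist_force: [-2.8, 1.5, 9.0]
grip_width: 28.0
```

```bash
python3 -m pendant '[[[0,0,0.08],[0,0,0],-1],[[0,0,0.08],[0,0,0],-1],[[0,0,0.08],[0,0,0],-1],[[0,0,0.08],[0,0,0],-1]]'
```

```text
time_s: 8.65
tcp_pos: [587.4, -191.6, 195.9]
tool_rot: [-179.9, 0.2, 171.0]
wrist_force: [-3.5, 0.8, 9.4]
grip_width: 27.4
```

```bash
python3 -m pendant '[[[0,0,0.1],[0,0,0],-1],[[0,0,0.1],[0,0,0],-1],[[0,0,0.1],[0,0,0],-1]]'
```

```text
time_s: 8.9
tcp_pos: [587.4, -191.6, 195.9]
tool_rot: [-179.9, 0.2, 171.0]
wrist_force: [-5.7, 2.0, 10.4]
grip_width: 27.8
```

```bash
python3 -m pendant '[[[0,0,0.1],[0,0,0],-1],[[0,0,0.1],[0,0,0],-1],[[0,0,0.1],[0,0,0],-1],[[0,0,0.1],[0,0,0],-1],[[0,0,0.1],[0,0,0],-1]]'; python3 d.py 587.1 -191.1 196 170.9
```

```text
time_s: 9.32
tcp_pos: [587.2, -191.5, 195.9]
tool_rot: [-179.9, 0.3, 171.0]
wrist_force: [-4.5, 1.0, 10.6]
grip_width: 28.0
t 9.3167 tcp [ 587.16 -191.54  195.91] rot [-179.87    0.29  171.  ] F [-4.51  0.99 10.64] w 27.971006026678488
shift cm [ 0.01  0.04 -0.01] turn [-0.13  0.29  0.1 ]
```

Lane a's bar stopped hard at 195.9 (foot at 30.9 mm, which is level). It was held at about 13–14 N for well over 0.5 s. I lift and look.

```bash
python3 -m pendant '[[[0,0,-0.3],[0,0.2,0],-1],[[0,0,-0.8],[0,0,0],-1],[[0,0,-1.2],[0,0,0],-1],[[0,0,-1],[0,0,0],-1],[[0,0.8,0],[0,0,0],-1],[[-0.1,1.2,0],[0,0,0],-1],[[-0.1,1.2,0],[0,0,0],-1],[[-0.1,0.8,0],[0,0,0],-1],[[0,0,0],[0,0,0],-1]]'; python3 d.py 597.8 -146.2 226 170.9
python3 - <<'E'
from h import *
import cv2
s=robot.snapshot("scene")[:,:,::-1];t=robot.snapshot("top")[:,:,::-1]
b=np.hstack([cv2.resize(t[150:230,350:440],None,fx=4.4,fy=4.4,interpolation=cv2.INTER_CUBIC),cv2.resize(s[160:250,200:289],None,fx=3.911,fy=3.911,interpolation=cv2.INTER_CUBIC)])
cv2.imwrite("pics/c1.png",cv2.convertScaleAbs(b,alpha=1.4,beta=15))
E
```

```text
time_s: 10.07
tcp_pos: [596.6, -147.9, 230.8]
tool_rot: [-179.9, -0.1, 171.0]
wrist_force: [0.6, 0.5, -3.7]
grip_width: 27.6
t 10.0667 tcp [ 596.64 -147.88  230.84] rot [-179.93   -0.06  170.96] F [ 0.65  0.55 -3.7 ] w 27.64979643418781
shift cm [-0.09  0.18  0.48] turn [-0.07 -0.06  0.06]
```

View pics/c1.png

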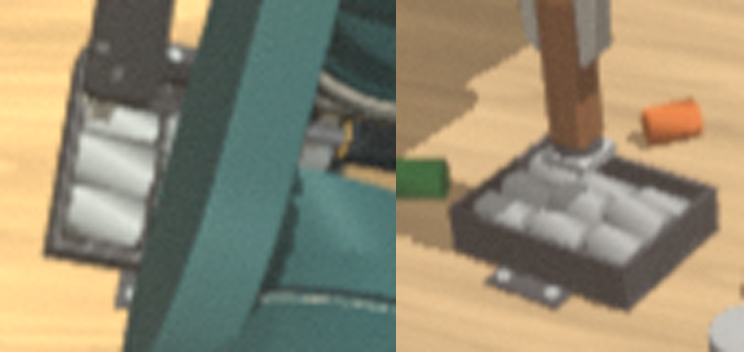

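The right lane's middle bar is now down, and the foot hangs over the centre lane at about (575,155) in the crop. I correct xy and descend.

```bash
python3 -m pendant '[[[-0.1,0.15,0.4],[0,0,0],-1],[[0,0,0.7],[0,0,0],-1],[[0,0,0.5],[0,0,0],-1],[[0,0,0.1],[0,0,0],-1]]'; python3 d.py 597.8 -146.2 208 170.9
```

```text
time_s: 10.5
tcp_pos: [597.4, -148.2, 211.3]
tool_rot: [-179.9, -0.1, 170.9]
wrist_force: [0.2, 0.2, -3.9]
grip_width: 28.0
t 10.5 tcp [ 597.41 -148.19  211.34] rot [-179.88   -0.13  170.94] F [ 0.23  0.19 -3.91] w 27.953000516189885
shift cm [-0.01  0.2   0.33] turn [-0.12 -0.13  0.04]
```

```bash
python3 -m pendant '[[[0,0.2,0],[-0.1,-0.1,0],-1],[[0,0,0.1],[0,0,0],-1],[[0,0,0.1],[0,0,0],-1]]'; python3 d.py 597.8 -146.2 208 170.9
```

```text
time_s: 10.75
tcp_pos: [597.4, -146.6, 208.0]
tool_rot: [-180.0, -0.1, 170.9]
wrist_force: [0.3, 0.7, -3.8]
grip_width: 27.8
t 10.75 tcp [ 597.39 -146.6   208.01] rot [-180.     -0.11  170.88] F [ 0.27  0.72 -3.83] w 27.829729500961836
shift cm [-0.03  0.05  0.  ] turn [-0.   -0.11 -0.02]
```

```bash
python3 -m pendant '[[[0,0,0.1],[0,0,0],-1],[[0,0,0.1],[0,0,0],-1]]'; python3 d.py 597.8 -146.2 208 170.9
```

```text
time_s: 10.92
tcp_pos: [597.4, -146.8, 206.1]
tool_rot: [-180.0, -0.1, 170.9]
wrist_force: [0.2, 0.5, -4.6]
grip_width: 28.0
t 10.9167 tcp [ 597.4  -146.76  206.07] rot [-180.     -0.09  170.87] F [ 0.23  0.55 -4.64] w 27.982076012925493
shift cm [-0.03  0.06 -0.19] turn [-0.   -0.09 -0.03]
```

```bash
python3 -m pendant '[[[0,0.05,0.1],[0,0,0],-1]]'
```

```text
time_s: 11.0
tcp_pos: [597.5, -146.3, 205.1]
tool_rot: [-180.0, -0.1, 170.9]
wrist_force: [0.1, 0.2, -3.5]
grip_width: 28.0
```

```bash
python3 -m pendant '[[[0,0,0.1],[0,0,0],-1]]'
```

```text
time_s: 11.08
tcp_pos: [597.6, -146.3, 204.2]
tool_rot: [-180.0, -0.1, 170.9]
wrist_force: [0.6, 0.4, 0.2]
grip_width: 27.8
```

```bash
python3 -m pendant '[[[0,0,0.1],[0,0,0],-1]]'
```

```text
time_s: 11.17
tcp_pos: [597.7, -146.3, 203.6]
tool_rot: [-180.0, -0.0, 170.9]
wrist_force: [0.9, 0.6, 1.1]
grip_width: 27.5
```

```bash
python3 -m pendant '[[[0,0,0.1],[0,0,0],-1]]'
```

```text
time_s: 11.25
tcp_pos: [597.9, -146.3, 203.1]
tool_rot: [-180.0, 0.0, 170.9]
wrist_force: [-0.0, -0.3, 1.5]
grip_width: 27.7
```

```bash
python3 -m pendant '[[[0,0,0.1],[0,0,0],-1]]'
```

```text
time_s: 11.33
tcp_pos: [598.1, -146.4, 202.4]
tool_rot: [-180.0, 0.1, 170.9]
wrist_force: [0.2, 0.6, 1.1]
grip_width: 27.6
```

```bash
python3 -m pendant '[[[0,0,0.1],[0,0,0],-1]]'
```

```text
time_s: 11.42
tcp_pos: [598.3, -146.4, 201.8]
tool_rot: [-180.0, 0.1, 170.9]
wrist_force: [0.1, 0.3, 0.9]
grip_width: 28.0
```

```bash
python3 -m pendant '[[[0.05,0,0.1],[0,0.1,0],-1],[[0,0,0.1],[0,0,0],-1]]'
```

```text
time_s: 11.58
tcp_pos: [597.9, -146.4, 200.0]
tool_rot: [-180.0, 0.1, 170.9]
wrist_force: [0.6, -0.1, 1.9]
grip_width: 27.7
```

```bash
python3 -m pendant '[[[0.05,0,0.1],[0,0.1,0],-1],[[0,0,0.1],[0,0,0],-1]]'
```

```text
time_s: 11.75
tcp_pos: [597.5, -146.4, 197.9]
tool_rot: [-180.0, -0.0, 170.9]
wrist_force: [0.4, -0.3, 1.8]
grip_width: 27.9
```

```bash
python3 -m pendant '[[[0,0,0.1],[0,0,0],-1]]'
```

```text
time_s: 11.83
tcp_pos: [597.5, -146.4, 196.8]
tool_rot: [-180.0, -0.0, 170.9]
wrist_force: [-0.3, -0.7, 0.9]
grip_width: 27.8
```

```bash
python3 -m pendant '[[[0,0,0.1],[0,0,0],-1]]'
```

```text
time_s: 11.92
tcp_pos: [597.5, -146.4, 195.9]
tool_rot: [-180.0, -0.0, 170.9]
wrist_force: [-1.0, -1.4, 17.0]
grip_width: 27.7
```

```bash
python3 -m pendant '[[[0,0,0.1],[0,0,0],-1]]'
```

```text
time_s: 12.0
tcp_pos: [597.7, -146.4, 195.9]
tool_rot: [-180.0, 0.0, 170.9]
wrist_force: [-3.2, 0.6, 18.3]
grip_width: 27.8
```

```bash
python3 -m pendant '[[[0,0,0.09],[0,0,0],-1],[[0,0,0.09],[0,0,0],-1]]'
```

```text
time_s: 12.17
tcp_pos: [597.6, -146.4, 195.9]
tool_rot: [-179.9, 0.1, 170.9]
wrist_force: [-3.9, 0.0, 10.5]
grip_width: 27.8
```

```bash
python3 -m pendant '[[[0,0,0.09],[0,0,0],-1],[[0,0,0.09],[0,0,0],-1],[[0,0,0.09],[0,0,0],-1],[[0,0,0.09],[0,0,0],-1],[[0,0,0.09],[0,0,0],-1]]'
```

```text
time_s: 12.58
tcp_pos: [597.4, -146.4, 195.9]
tool_rot: [-179.9, 0.1, 170.9]
wrist_force: [-4.3, 1.0, 9.7]
grip_width: 27.9
```

```bash
python3 -m pendant '[[[0,0,0.1],[0,0,0],-1],[[0,0,0.1],[0,0,0],-1],[[0,0,0.1],[0,0,0],-1],[[0,0,0.1],[0,0,0],-1]]'; python3 d.py 598 -146.2 196 170.9
```

```text
time_s: 12.92
tcp_pos: [597.3, -146.4, 195.9]
tool_rot: [-179.9, 0.2, 170.9]
wrist_force: [-4.1, 1.3, 10.9]
grip_width: 27.8
t 12.9167 tcp [ 597.31 -146.36  195.9 ] rot [-179.94    0.19  170.87] F [-4.09  1.31 10.85] w 27.832790156567903
shift cm [-0.07  0.03 -0.01] turn [-0.06  0.19 -0.03]
```

The centre bar is bedded at 195.9 with about 14 N. On to the left lane.

```bash
python3 -m pendant '[[[0,0,-0.3],[0,0.2,0],-1],[[0,0,-0.8],[0,0,0],-1],[[0,0,-1.2],[0,0,0],-1],[[0,0,-0.8],[0,0,0],-1],[[0,0.8,0],[0,0,0],-1],[[0.1,1.2,0],[0,0,0],-1],[[0.1,1.2,0],[0,0,0],-1],[[0.1,0.9,0],[0,0,0],-1],[[0,0,0],[0,0,0],-1],[[0,0,0],[0,0,0],-1]]'; python3 d.py 601.6 -100.2 212 170.9
python3 - <<'E'
from h import *
import cv2
s=robot.snapshot("scene")[:,:,::-1]
b=cv2.resize(s[160:245,205:290],None,fx=7,fy=7,interpolation=cv2.INTER_CUBIC)
cv2.imwrite("pics/c2.png",cv2.convertScaleAbs(b,alpha=1.4,beta=15))
E
```

```text
time_s: 13.75
tcp_pos: [600.5, -99.7, 228.1]
tool_rot: [-180.0, -0.2, 170.9]
wrist_force: [-0.0, -0.6, -3.4]
grip_width: 27.8
t 13.75 tcp [600.53 -99.7  228.13] rot [-179.98   -0.21  170.91] F [-0.02 -0.6  -3.36] w 27.840949938229635
shift cm [-0.12 -0.03  1.61] turn [-0.02 -0.21  0.01]
```

View pics/c2.png

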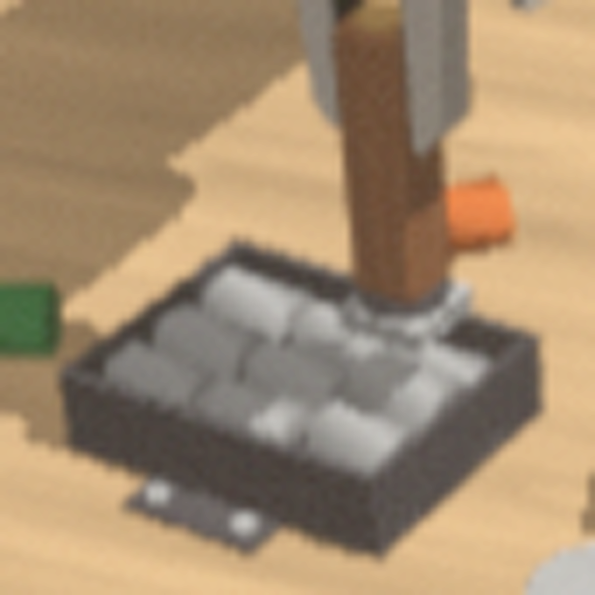

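The right and centre lanes now look level, and the foot is over the left lane at about (405,315) in the crop. I descend.

```bash
python3 -m pendant '[[[-0.1,0,0.5],[0,-0.2,0],-1],[[0,0,0.6],[0,0,0],-1],[[0,0,0.3],[0,0,0],-1],[[0,0,0],[0,0,0],-1]]'; python3 d.py 601.6 -100.2 208 170.9
```

```text
time_s: 14.13
tcp_pos: [601.3, -100.5, 211.8]
tool_rot: [-180.0, -0.1, 170.9]
wrist_force: [-0.7, -0.4, -4.8]
grip_width: 27.9
t 14.1333 tcp [ 601.32 -100.53  211.76] rot [-179.98   -0.05  170.89] F [-0.7  -0.36 -4.76] w 27.861829928800958
shift cm [-0.02  0.04  0.38] turn [-0.02 -0.05 -0.01]
```

```bash
python3 -m pendant '[[[0,0,0.1],[0,0,0],-1],[[0,0,0.1],[0,0,0],-1],[[0,0,0.1],[0,0,0],-1]]'
```

```text
time_s: 14.38
tcp_pos: [601.2, -101.2, 208.0]
tool_rot: [-180.0, -0.1, 170.8]
wrist_force: [-0.1, -0.1, -3.3]
grip_width: 28.0
```

```bash
python3 -m pendant '[[[0,0,0.1],[0,0,0],-1],[[0,0,0.1],[0,0,0],-1]]'
```

```text
time_s: 14.55
tcp_pos: [601.2, -101.4, 205.9]
tool_rot: [-180.0, -0.1, 170.8]
wrist_force: [-0.7, 0.3, -4.1]
grip_width: 27.4
```

```bash
python3 -m pendant '[[[0,0,0.1],[0,0,0],-1]]'
```

```text
time_s: 14.63
tcp_pos: [601.2, -101.5, 204.9]
tool_rot: [-180.0, -0.1, 170.8]
wrist_force: [-1.3, 0.1, -4.0]
grip_width: 27.7
```

```bash
python3 -m pendant '[[[0,0,0.1],[0,0,0],-1]]'
```

```text
time_s: 14.72
tcp_pos: [601.3, -101.5, 204.1]
tool_rot: [-180.0, -0.1, 170.8]
wrist_force: [-0.2, 0.6, 1.5]
grip_width: 28.1
```

```bash
python3 -m pendant '[[[0,0,0.1],[0,0,0],-1]]'
```

```text
time_s: 14.8
tcp_pos: [601.5, -101.5, 203.4]
tool_rot: [-180.0, -0.0, 170.8]
wrist_force: [0.1, 0.6, 1.5]
grip_width: 27.7
```

```bash
python3 -m pendant '[[[0,0,0.1],[0,0,0],-1]]'
```

```text
time_s: 14.88
tcp_pos: [601.6, -101.5, 202.9]
tool_rot: [-180.0, 0.0, 170.8]
wrist_force: [-0.4, -0.2, 1.4]
grip_width: 27.8
```

```bash
python3 -m pendant '[[[0,0,0.1],[0,0,0],-1]]'
```

```text
time_s: 14.97
tcp_pos: [601.8, -101.6, 202.2]
tool_rot: [-180.0, 0.1, 170.8]
wrist_force: [0.9, 0.3, 1.4]
grip_width: 28.0
```

```bash
python3 d.py 601.6 -100.2 196 170.9
```

```text
t 14.9667 tcp [ 601.82 -101.56  202.23] rot [-179.97    0.09  170.81] F [0.89 0.35 1.41] w 27.963943316224398
shift cm [0.04 0.13 0.62] turn [-0.03  0.09 -0.09]
```

```bash
python3 -m pendant '[[[0.05,0.1,0.1],[0,0.1,0],-1],[[0,0,0.1],[0,0,0],-1]]'
```

```text
time_s: 15.13
tcp_pos: [601.7, -100.5, 200.5]
tool_rot: [-180.0, 0.0, 170.8]
wrist_force: [0.2, 0.1, 0.3]
grip_width: 28.3
```

```bash
python3 -m pendant '[[[0.03,0,0.1],[0,0.1,0],-1],[[0,0,0.1],[0,0,0],-1]]'
```

```text
time_s: 15.3
tcp_pos: [601.4, -100.4, 198.5]
tool_rot: [-179.9, -0.1, 170.8]
wrist_force: [-0.6, 0.3, 0.3]
grip_width: 27.8
```

```bash
python3 -m pendant '[[[0,0,0.1],[0,0,0],-1]]'
```

```text
time_s: 15.38
tcp_pos: [601.4, -100.4, 197.5]
tool_rot: [-180.0, -0.0, 170.8]
wrist_force: [-1.1, 0.9, 1.8]
grip_width: 27.8
```

```bash
python3 -m pendant '[[[0,0,0.08],[0,0,0],-1]]'
```

```text
time_s: 15.47
tcp_pos: [601.4, -100.4, 196.6]
tool_rot: [-180.0, -0.1, 170.8]
wrist_force: [0.1, -0.9, 0.8]
grip_width: 27.6
```

```bash
python3 -m pendant '[[[0,0,0.08],[0,0,0],-1]]'
```

```text
time_s: 15.55
tcp_pos: [601.4, -100.4, 195.9]
tool_rot: [-180.0, -0.0, 170.8]
wrist_force: [-2.2, -0.1, 13.4]
grip_width: 27.9
```

```bash
python3 -m pendant '[[[0,0,0.09],[0,0,0],-1],[[0,0,0.09],[0,0,0],-1]]'
```

```text
time_s: 15.72
tcp_pos: [601.7, -100.5, 195.9]
tool_rot: [-179.9, 0.0, 170.8]
wrist_force: [-4.7, 0.3, 11.1]
grip_width: 28.0
```

```bash
python3 -m pendant '[[[0,0,0.1],[0,0,0],-1],[[0,0,0.1],[0,0,0],-1],[[0,0,0.1],[0,0,0],-1],[[0,0,0.1],[0,0,0],-1]]'
```

```text
time_s: 16.05
tcp_pos: [601.5, -100.4, 195.9]
tool_rot: [-179.9, 0.1, 170.8]
wrist_force: [-4.3, 1.0, 10.6]
grip_width: 28.0
```

```bash
python3 -m pendant '[[[0,0,0.1],[0,0,0],-1],[[0,0,0.1],[0,0,0],-1],[[0,0,0.1],[0,0,0],-1],[[0,0,0.1],[0,0,0],-1]]'
```

```text
time_s: 16.38
tcp_pos: [601.3, -100.4, 195.9]
tool_rot: [-180.0, 0.1, 170.8]
wrist_force: [-4.2, 0.5, 10.4]
grip_width: 27.5
```

All three bars are bedded. I lift clear of the tray and stop partway to the rest for a check of the tray.

```bash
python3 -m pendant '[[[0,0,-0.3],[0,0.2,0],-1],[[0,0,-0.8],[0,0,0],-1],[[0,0,-1.5],[0,0,0],-1],[[0,0,-2],[0,0,0],-1],[[0,0,-2],[0,0,0],-1],[[0,0,-1],[0,0,0],-1],[[1,1.9,0],[0,0,0],-1],[[1.4,2.7,0],[0,0,0],-1],[[1.4,2.7,0],[0,0,0],-1],[[1.4,2.7,0],[0,0,0],-1],[[1.4,2.7,0],[0,0,0],-1],[[1.4,2.7,0],[0,0,0],-1]]'; python3 d.py 504.5 193.2 250 156
```

```text
time_s: 17.38
tcp_pos: [545.1, 65.7, 273.6]
tool_rot: [-179.9, -0.5, 170.4]
wrist_force: [0.6, 0.1, -3.2]
grip_width: 27.3
t 17.3833 tcp [545.1   65.66 273.64] rot [-179.9    -0.46  170.38] F [ 0.6   0.14 -3.17] w 27.2921824122436
shift cm [ 6.11 11.9   2.39] turn [-0.15 -0.45 14.38]
```

Run:
```python
from h import *
import cv2
s=robot.snapshot("scene")[:,:,::-1];t=robot.snapshot("top")[:,:,::-1]
cv2.imwrite("pics/dt.png",t);cv2.imwrite("pics/ds.png",s)
b=np.hstack([cv2.resize(t[150:230,350:440],None,fx=4.4,fy=4.4,interpolation=cv2.INTER_CUBIC),cv2.resize(s[160:250,200:289],None,fx=3.911,fy=3.911,interpolation=cv2.INTER_CUBIC)])
b2=np.hstack([cv2.resize(t[200:250,215:275],None,fx=6,fy=6,interpolation=cv2.INTER_CUBIC)[:240],cv2.resize(s[205:245,350:414],None,fx=6,fy=6,interpolation=cv2.INTER_CUBIC)])
b=np.vstack([b,cv2.resize(b2,(b.shape[1],int(240*b.shape[1]/b2.shape[1])))])
cv2.imwrite("pics/d1.png",cv2.convertScaleAbs(b,alpha=1.4,beta=15)); print(b2.shape,b.shape)
```

```text
(240, 744, 3) (592, 744, 3)
```

View pics/d1.png

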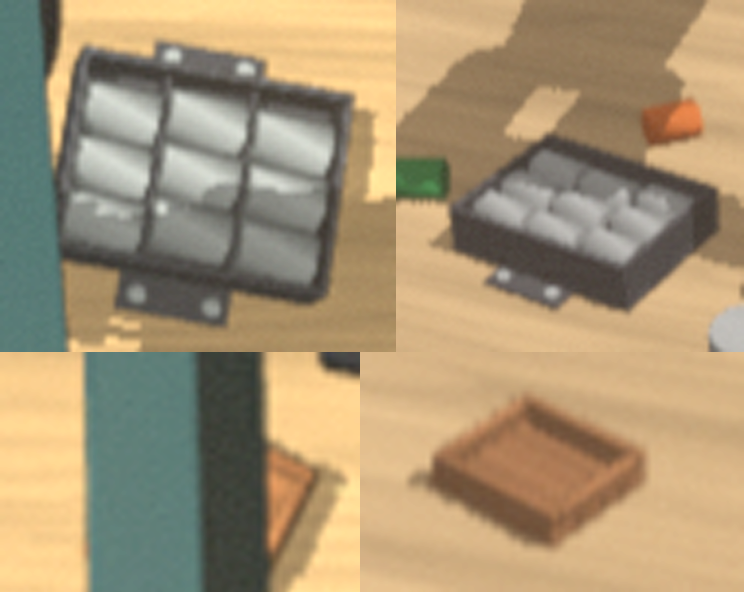

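All three lanes look level and evenly spread in both views. The empty rest shows clearly in the scene view, so I cast its left, right and back rim corners.

Run:
```python
from h import *
np.set_printoptions(precision=1,suppress=True)
z=lambda x,y:((x-360+.5)/6-.5+350,(y-352+.5)/6-.5+205)
P=[cast("scene",*z(*p),18) for p in((433,460),(645,462),(525,396))]
print(np.array(P),"ctr L/R",(P[0]+P[1])/2,np.linalg.norm(P[0]-P[1]),"expect 96")
```

```text
[[531.  150.4  18. ]
 [501.3 237.7  18. ]
 [469.1 176.4  18. ]] ctr L/R [516.2 194.1  18. ] 92.27342443911924 expect 96
```

```bash
python3 -m pendant '[[[1.5,3,0],[0,0,0],-1],[[1.8,3.3,0],[0,0,0],-1],[[1.5,3,0],[0,0,0],-1],[[1,2,0],[0,0,5],-1],[[0,0,0],[0,0,5],-1],[[0,0,0],[0,0,4],-1],[[0,0,0],[0,0,0],-1]]'; python3 d.py 504.5 193.2 200 156
```

```text
time_s: 18.07
tcp_pos: [503.7, 193.3, 272.7]
tool_rot: [-179.7, -0.5, 156.0]
wrist_force: [0.5, -0.7, -2.5]
grip_width: 27.7
t 18.0667 tcp [503.73 193.29 272.69] rot [-179.72   -0.51  156.04] F [ 0.46 -0.71 -2.48] w 27.731978735300824
shift cm [-0.14  0.06  7.27] turn [-0.28 -0.51  0.04]
```

The two estimates of the rest's centre disagree by 10 mm along x: scene (515,194), top (503,190). I check this by projecting both into the scene view before lowering.

Run:
```python
from h import *
import cv2
for src,o in(("ds","e1"),("top0","e2")):
    n="scene" if src=="ds" else "top"
    s=cv2.imread(f"pics/{src}.png");x0,y0=(350,200) if n=="scene" else (218,200);k=9
    im=cv2.resize(s[y0:y0+50,x0:x0+60 if n=="top" else x0+60],None,fx=k,fy=k,interpolation=cv2.INTER_CUBIC);im=cv2.convertScaleAbs(im,alpha=1.4,beta=15)
    a=np.radians(-24);ex=np.array([np.cos(a),np.sin(a)]);ey=np.array([-ex[1],ex[0]])
    for c,col in(((503,190),(0,255,0)),((515,194),(255,0,0))):
      for z in(0,18):
        q=[]
        for i,j in((1,1),(1,-1),(-1,-1),(-1,1)):
            u,v=proj(n,np.r_[np.array(c)+34*(i*ex+j*ey),z]);q.append((int((u+.5-x0)*k-.5),int((v+.5-y0)*k-.5)))
        cv2.polylines(im,[np.array(q)],True,col,1)
    cv2.imwrite(f"pics/{o}.png",im)
```

```text
(no output)
```

View pics/e1.png

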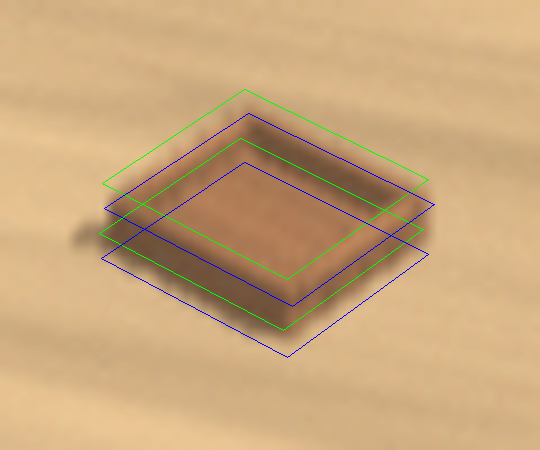

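View pics/e2.png

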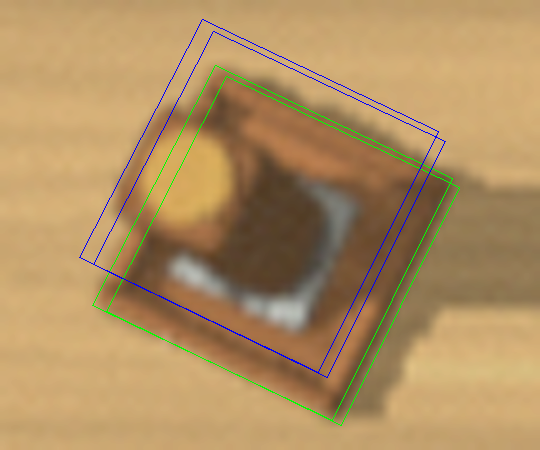

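The base outline at (503,190) fits both views; the scene rim corners I picked were misleading. I lower at (504,192), with rotation trimmed first.

```bash
python3 -m pendant '[[[0,0,0.5],[-0.3,-0.5,0],-1],[[0,0,1.5],[0,0,0],-1],[[0,0,2],[0,0,0],-1],[[0,0,1.8],[0,0,0],-1],[[0,0,1],[0,0,0],-1],[[0,0,0.4],[0,0,0],-1],[[0,0,0],[0,0,0],-1]]'; python3 d.py 503.8 191.8 173 156
```

```text
time_s: 18.65
tcp_pos: [505.0, 190.3, 196.3]
tool_rot: [179.9, 0.2, 156.7]
wrist_force: [0.5, -0.1, -2.8]
grip_width: 27.6
t 18.65 tcp [505.02 190.31 196.35] rot [179.91   0.19 156.75] F [ 0.52 -0.07 -2.76] w 27.576285006245428
shift cm [0.18 0.09 2.33] turn [0.09 0.19 0.75]
```

```bash
python3 -m pendant '[[[0.15,0.1,0.4],[0.1,0.2,0.7],-1],[[0,0,0.6],[0,0,0],-1],[[0,0,0.5],[0,0,0],-1],[[0,0,0.1],[0,0,0],-1],[[0,0,0.1],[0,0,0],-1]]'; python3 d.py 503.8 191.8 171 156
```

```text
time_s: 19.07
tcp_pos: [505.0, 191.8, 180.4]
tool_rot: [179.9, 0.1, 156.0]
wrist_force: [0.5, 0.0, -4.3]
grip_width: 27.6
t 19.0667 tcp [505.03 191.83 180.4 ] rot [179.9    0.12 156.03] F [ 0.46  0.03 -4.29] w 27.60252676191556
shift cm [ 0.11 -0.05  0.94] turn [0.1  0.12 0.03]
```

```bash
python3 -m pendant '[[[0.1,0,0.2],[0.1,0.1,0],-1],[[0,0,0.2],[0,0,0],-1],[[0,0,0.15],[0,0,0],-1],[[0,0,0.1],[0,0,0],-1]]'; python3 d.py 503.8 191.8 171 156
```

```text
time_s: 19.4
tcp_pos: [504.3, 192.5, 174.0]
tool_rot: [180.0, 0.1, 156.1]
wrist_force: [-0.6, -0.1, -3.9]
grip_width: 27.5
t 19.4 tcp [504.26 192.45 174.04] rot [179.96   0.06 156.05] F [-0.56 -0.11 -3.91] w 27.475324151933354
shift cm [ 0.02 -0.08  0.3 ] turn [0.04 0.06 0.05]
```

```bash
python3 -m pendant '[[[0,0,0.1],[0,0,0],-1]]'; python3 d.py 503.8 191.8 171 156
```

```text
time_s: 19.48
tcp_pos: [504.3, 192.5, 173.1]
tool_rot: [180.0, 0.1, 156.1]
wrist_force: [0.2, -0.6, -4.5]
grip_width: 27.9
t 19.4833 tcp [504.3  192.5  173.06] rot [179.96   0.07 156.06] F [ 0.16 -0.6  -4.47] w 27.944312378452896
shift cm [ 0.02 -0.08  0.21] turn [0.04 0.07 0.06]
```

```bash
python3 -m pendant '[[[0,0,0.1],[0,0,0],-1]]'; python3 d.py 503.8 191.8 171 156
```

```text
time_s: 19.57
tcp_pos: [504.3, 192.5, 172.0]
tool_rot: [180.0, 0.1, 156.1]
wrist_force: [-0.3, 0.5, -4.0]
grip_width: 27.3
t 19.5667 tcp [504.3  192.52 171.98] rot [179.95   0.07 156.06] F [-0.28  0.54 -4.01] w 27.341336541141633
shift cm [ 0.02 -0.09  0.1 ] turn [0.05 0.07 0.06]
```

```bash
python3 -m pendant '[[[0,0,0.1],[0,0,0],-1]]'
```

```text
time_s: 19.65
tcp_pos: [504.3, 192.5, 170.9]
tool_rot: [180.0, 0.1, 156.1]
wrist_force: [-0.4, -0.2, 3.6]
grip_width: 27.3
```

```bash
python3 -m pendant '[[[0,0,0.05],[0,0,0],-1]]'
```

```text
time_s: 19.73
tcp_pos: [504.4, 192.5, 170.9]
tool_rot: [179.9, 0.1, 156.1]
wrist_force: [-4.0, -1.2, 8.5]
grip_width: 28.0
```

```bash
python3 -m pendant '[[[0,0,0],[0,0,0],-1]]'
```

```text
time_s: 19.82
tcp_pos: [504.5, 192.5, 171.1]
tool_rot: [179.9, 0.1, 156.1]
wrist_force: [-0.8, 0.2, -3.2]
grip_width: 27.9
```

The foot touched at 170.9, matching the original grasp height. I release.

```bash
python3 -m pendant '[[[0,0,0.02],[0,0,0],-1],[[0,0,0],[0,0,0],-0.2],[[0,0,0],[0,0,0],0],[[0,0,0],[0,0,0],0.4],[[0,0,0],[0,0,0],0.6],[[0,0,0],[0,0,0],0.6],[[0,0,0],[0,0,0],0.6],[[0,0,0],[0,0,0],0.6]]' 20
python3 d.py 503.8 191.8 271 156
```

```text
time_s: 20.48
tcp_pos: [505.1, 192.7, 172.1]
tool_rot: [179.8, 0.2, 156.1]
wrist_force: [-0.3, -0.8, -0.2]
grip_width: 69.7
t 20.4833 tcp [505.12 192.75 172.06] rot [179.83   0.21 156.06] F [-0.25 -0.81 -0.16] w 69.72642338218986
shift cm [ 0.05 -0.11 -9.89] turn [0.17 0.21 0.06]
```

```bash
python3 -m pendant '[[[0,0,-0.5],[0,0,0],0.6],[[0,0,-1.5],[0,0,0],0.6],[[0,0,-2.5],[0,0,0],0.6],[[0,0,-2.5],[0,0,0],0.6],[[0,0,-2.5],[0,0,0],0.6],[[0,0,-2.5],[0,0,0],0.6],[[0,0,-1.5],[0,0,0],0.6],[[0,1.5,0],[0,0,0],0.6],[[0,3,0],[0,0,0],0.6],[[0,3,0],[0,0,0],0.6],[[0,3,0],[0,0,0],0.6],[[0,3,0],[0,0,0],0.6]]'
python3 -m pendant '[[[0,3,0],[0,0,0],0.6],[[0,3,0],[0,0,0],0.6],[[0,3,0],[0,0,0],0.6],[[0,3,0],[0,0,0],0.6],[[0,2,0],[0,0,0],0.6],[[0,0,0],[0,0,0],0.6],[[0,0,0],[0,0,0],0.6],[[0,0,0],[0,0,0],0.6]]'
python3 - <<'E'
from h import *
import cv2
np.set_printoptions(precision=2,suppress=True)
s=robot.snapshot("scene")[:,:,::-1];t=robot.snapshot("top")[:,:,::-1]
cv2.imwrite("pics/ft.png",t);cv2.imwrite("pics/fs.png",s)
b=np.hstack([cv2.resize(t[150:230,350:440],None,fx=4.4,fy=4.4,interpolation=cv2.INTER_CUBIC),cv2.resize(s[160:250,200:289],None,fx=3.911,fy=3.911,interpolation=cv2.INTER_CUBIC)])
b2=np.hstack([cv2.resize(t[200:240,215:275],None,fx=6,fy=6,interpolation=cv2.INTER_CUBIC),cv2.resize(s[175:245,350:414],(384,420),interpolation=cv2.INTER_CUBIC)[180:]])
cv2.imwrite("pics/f1.png",cv2.convertScaleAbs(np.vstack([b,b2]),alpha=1.4,beta=15))
cv2.imwrite("pics/f2.png",np.hstack([cv2.resize(t,(400,250)),cv2.resize(s,(400,250))]))
E
```

```text
time_s: 21.48
tcp_pos: [559.9, 318.6, 317.3]
tool_rot: [179.7, 0.3, 155.8]
wrist_force: [0.8, -0.9, 0.5]
grip_width: 74.3
time_s: 22.15
tcp_pos: [619.6, 463.6, 307.1]
tool_rot: [-179.9, 0.0, 156.0]
wrist_force: [-0.3, -0.1, -1.0]
grip_width: 73.9
```

View pics/f1.png

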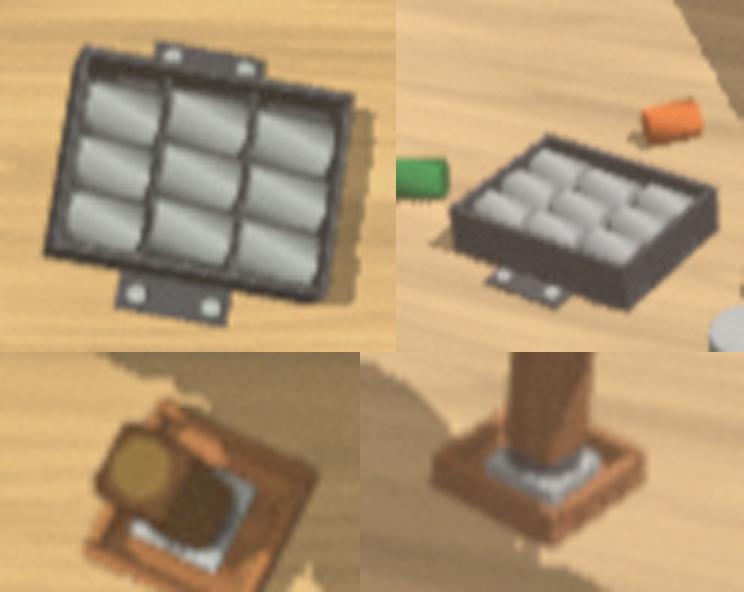

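View pics/f2.png

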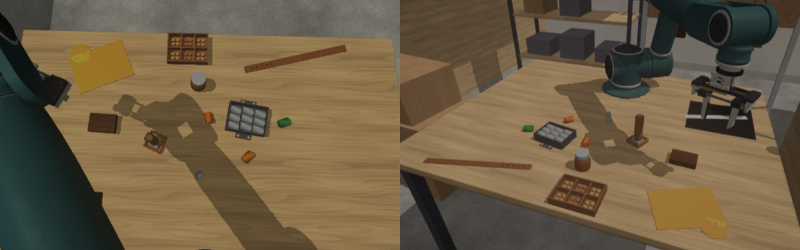

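The nine bars lie level with even grooves. The tamper stands upright in its rest, with its cap at about the same pixel as at the start (238.8, 219.5). The bystanders are where they were and the arm is clear. I hand in.

```bash
python3 -c "
from rig import robot
print(robot.sign_off()); print(robot.read_state()['time_s'])"
```

```text
the job is handed in; nothing more can be done
None
the job is handed in; nothing more can be done
```

I pressed the middle bars down in the right, centre and left lanes, in that order, then stood the tamper back in its rest and let go. I handed the job in at about 22 s.

- **Pressing:** every middle bar stopped hard with the foot at about 30.9 mm, which is level. Each was held at about 13–14 N for at least 0.8 s. The highest force I read was about 21–22 N, briefly on the centre bar; I only saw readings at the end of each move, so a short peak in between would not show.
- **Last pictures:** all nine bars look level and evenly spread. The tamper stands upright in its rest with its foot on the floor, about 2–3 mm from the rest's centre. The jar, die and block look unmoved by eye in both views, and the arm is clear of everything.
- **Checks that disagreed:** rim corners picked by eye in the scene view were off, by 4 mm or more for the tray and about 10 mm for the rest. I used the tray's screw centroids, the rest's base outline and the touch heights instead, which agreed within about 2 mm.

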